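Clip the wire spool onto its payoff stand

TASK

Push the spool of wire fully home along its axle, up against the flange, so that the cross hole near the axle's end comes free. Then take the hairpin clip out of the wooden block, feel for the hole (the axle was left turned, so it leans to one side) and slide the straight leg through until the sprung leg snaps over the axle and hugs it, without forcing the clip. Let go and leave the other things where they are.

Things in the scene. Friction and masses are not known exactly. Their poses are not given: they have to be found in the camera images.
- stand: Payoff stand, fixed: grey base plate 120 x 150 x 8 mm, an upright, and a level bright steel axle, 16 mm diameter, along the stand's own y, its centre line 68 mm above the table. Origin at table level below the axle. The upright is at +y (face 55 mm from the origin, head up to 104 mm); the axle's free end is at -y, 54 mm from the origin.
- hole (a point): Middle of the cross hole on the axle's centre line, 18 mm before its free end. Axes as the stand's. The hole is 5.5 mm wide with a 0.6 mm countersink and goes right through the axle, square to it. A stiff felt brake (0.2 N m) holds the axle turned as it was left: the hole leans up to 30 degrees from upright to either side (about y). That lean is not measured: see or feel it.
- hub (a joint): How far the spool stands out from home along the axle, m: 0 = home against the backing flange, positive = towards the axle's free end (0.020 at most). It slides with about 2.5 N of friction plus damping, and stays where it is left. Out by more than 3 mm, its collar blocks the cross hole.
- collar_face (a point): Middle of the end face, towards the axle's free end, of the spool's black hub collar (26 mm diameter, 25.5 mm long). At home 5.5 mm from the hole's centre. The flat outer face of the spool's outer white flange (disc of 76 mm diameter on the axle) is 25.5 mm behind this point and moves with it. The spool is 49 mm wide and turns on the collar.
- clip: Hairpin clip (R-clip) of 4 mm steel wire, 25 g, flat in its own x-z plane, upright in the block, eye up. Origin: centre of the bow, where the axle's centre comes when it is home. The straight leg is the z axis. The sprung leg bows round the axle on the +x side and flares to x = 14, z = -20 mm. The bow may face either side, and the clip stays at the hole's lean.
- clip_eye (a point): Centre of the clip's eye, the place to grip: at x 5, z 26 mm from the clip's origin. The eye is 21 mm wide along the clip's x, 4 mm thick, 21 mm high, with upright straight sides 9 mm long. Axes as the clip's.
- clip_tip (a point): Square-cut tip of the straight leg, 36 mm below the clip's origin. It stands 15.5 mm deep in a hole of the block, the flare of the sprung leg resting on the block's top. It may tilt a few degrees in the fingers, so once held the tip is known only to 1 or 2 mm. Axes as the clip's.
- bow (a joint): Opening of the clip's sprung leg, rad: 0 = at rest. Riding over the axle it opens to 0.15; that takes a push along the hole of about 8 to 14 N, from 18 mm before home (flare touches) to 6 mm before; then it snaps in and pulls itself home over the last 3 mm. Past home it stops hard. The clip is spoilt if pressed on the axle with more than 20 N, as when it goes in askew.
- block: Wooden tool block, fixed, 70 x 130 x 45 mm (x, y, z), origin under its centre. Two holes of 5.5 mm, 15.5 mm deep, on its y axis at y = -45 and 0 mm: the clip stands in one, a scriber in the other. At y = 30 and 50 mm stand two steel punches with ball heads, up to 109 mm above the table, fast in the block.
- jar: Small glass bead jar with black cap, 38 mm diameter, 45 mm high, between stand and block. Origin under its centre. Leave alone.
- scriber: Scriber with a round aluminium handle, 10 mm diameter, standing point down in the block's other 5.5 mm hole, its shoulder on the block's top; it reaches 105 mm above the table. Origin under the shoulder. Leave alone.
There are look-alikes about, which are no part of the job. What is meant by the stand is not pink, and is the larger of those in its own colour.

How it is judged:
By the outcome, as a careful person would: the job done as asked, in the order asked, and still so for the second after the job is handed in, with the robot touching nothing.
It also fails if it takes over 72 s, if anything falls off the work surface, if the arm or the gripper's body presses on something with over 40 N, if the wrist force passes 120 N, or if a joint passes its speed limit or range.

ROBOT

A 7-joint arm with a two-finger parallel gripper is mounted at the origin on the work surface. World frame = base frame: x ahead of the robot, y to its left, z up, the work surface at z = 0. Lengths are in m, angles in rad, forces in N, time in s.
With the tool pointing down it reaches from about 0.4 to 0.875 m from the base axis. Payload 6.5 kg.
Tool frame: the origin (TCP) lies at the very end of the fingers, on their centre line; the grasp point (between the pads) lies 19 mm behind it; z points along the fingers, y is the line along which they close (so a half turn about z gives the same grasp; the last joint's range is limited). The gripper opens to 85 mm and grips with 20 to 120 N. Pads are 22 mm wide; open, the fingers measure 114 mm over their backs; the gripper's body (76 mm by 85 mm) begins 54 mm behind the grasp point. The pads swing forward as they close: fully open they stand 13 mm farther back than shut.
Start: joints at [-1.26, 0.536, -0.004, 1.538, 0.003, 1.067, -0.071], TCP at [0.239, 0.604, 0.231] pointing down, gripper open.
Joint ranges: [-2.7, 2.7], [-0.37, 2.16], [-1.27, 1.26], [0.24, 2.4], [-1.31, 4.45], [0.19, 1.91], [-2.76, 2.76]. Speed limits (rad/s): [2.39, 2.39, 3.14, 3.14, 3.14, 3.14, 3.14].

INTERFACE

Orientations are given as a unit quaternion [w, x, y, z].
In Python, from cell import manip, imaging gives the robot as it stands.
- The arm moves only by the tool arm_command, never from a script. Its argument "plan" is a list of rows, each an object of numbers: "tx", "ty", "tz": the shift along the tool's x, y, z in m; "wx", "wy", "wz": the turn, a rotation vector about the tool's x, y, z in rad; "fingers": the closure, from -1 (fully open) to 1 (shut). A call has 1 to 12 rows; each row shifts and turns the commanded pose from where the row before left it, along the tool's axes as they then stand; what a row does not reach is not made up. A row lasts 1/10 s, in which the tool goes at most 50 mm and 8.59 degrees, less where a joint would pass 70% of its speed; a pose out of reach is approached as far as the arm can. A call is refused whole if a number of a shift passes 0.05 or a number of a turn 0.15, either way. A call with a gripper value outside its range is refused whole. The fingers move at their own pace and stop on an object; "squeeze" is the grip in N (left out, the last holds). Time passes only in rows, so rows that do not move let the fingers close. It gives the time, the measured TCP pose, the force, the opening and the grip force at its end, in the units of the state.
- manip.state(): the state, without advancing time (a new reading comes with each control period).
- imaging.read_camera(name): name is "scene" or "side" or "wrist"; returns a dict with "image" (384x512x3 uint8, blue, green, red), "fx", "fy", "cx", "cy" (pixels), "k1" (the pictures are not rectified: a ray, as slopes to the right and down, at radius r is drawn at 1 + k1 r^2 times it, then the intrinsics apply), "extrinsics" (4x4, takes a point from camera to world coordinates). Camera axes: x right, y down, z forward; pixel columns grow to the right and rows downward; lengths in m; the calibration is good to about 2 mm. A picture is of the moment at which its call begins. There is no depth.
- manip.job_done(): hands the job in; it is judged then, once.
The state is a dict: "time": time; "joints": joint angles; "joint_vel": joint speeds; "tau": joint torques, N m; "ee_pos": TCP position; "tool_rot": TCP orientation; "wrist_force": force on the tool from outside, world axes, zero at the start; "moment": the same for the moment, N m; "width": finger opening in m; "grasp_force": force on a finger pad.
Only numpy, scipy, OpenCV 4.12 (cv2) and the standard library are available. Lean on these libraries where they do the work, as an engineer would, in place of code of your own. Each camera call takes 0.05 s, during which the arm holds its last target. There are 200 camera calls.

## Working session

There is one attempt and no reset: what is moved stays moved. The work goes in short steps, Python scripts to look and compute and a tool call to move; the robot and the scene stay as the last step left them, time stands still between calls to the robot, and variables do not carry over. Pictures are saved under pics/ and viewed, at most 10 in all, crops included, and the job is handed in when it is done.

Besides the shell and the picture viewer there is one more tool, called after ">>>" in YAML: its name, and indented under it one key for each argument. arm_command: Moves the arm, as the interface text tells. Its arguments: {"type":"object","properties":{"plan":{"type":"array","items":{"type":"object","properties":{"tx":{"type":"number"},"ty":{"type":"number"},"tz":{"type":"number"},"wx":{"type":"number"},"wy":{"type":"number"},"wz":{"type":"number"},"fingers":{"type":"number"}}}},"squeeze":{"type":"number"}},"required":["plan"]}

```bash
ls; mkdir -p pics; python3 - <<'E'
from cell import manip, imaging
import cv2, numpy as np
s=manip.state(); print({k:np.round(v,3).tolist() for k,v in s.items()})
ims=[]
for n in ["scene","side","wrist"]:
    d=imaging.read_camera(n); cv2.imwrite(f"pics/{n}0.png",d["image"]); np.save(f"pics/{n}0.npy",d,allow_pickle=True)
    print(n,d["fx"],d["cx"],d["cy"],d["k1"],np.round(d["extrinsics"],3).tolist()); 
E
```

```text
pics
{'time': 0.0, 'joints': [-1.26, 0.537, -0.004, 1.539, 0.003, 1.067, -0.071], 'joint_vel': [-0.001, 0.001, 0.0, -0.0, 0.001, 0.0, -0.0], 'tau': [-0.0, -58.341, 1.049, -25.911, 0.012, 0.01, -0.0], 'ee_pos': [0.239, 0.604, 0.23], 'tool_rot': [-0.0, 0.187, 0.982, -0.001], 'wrist_force': [0.22, 0.375, 0.718], 'moment': [-0.022, -0.028, 0.019], 'grasp_force': 0.0, 'width': 0.086}
scene 498.25395357820844 255.02060766100806 186.23018763838874 -0.16364806206634588 [[-0.788, 0.472, -0.395, 0.943], [0.616, 0.622, -0.484, 0.51], [0.017, -0.625, -0.781, 1.005], [0.0, 0.0, 0.0, 1.0]]
side 415.0853411365574 256.3629571127627 190.04101781359165 -0.10505212402970741 [[-0.96, -0.146, 0.237, 0.31], [-0.278, 0.573, -0.771, 0.575], [-0.023, -0.806, -0.591, 0.561], [0.0, 0.0, 0.0, 1.0]]
wrist 271.56839957201566 254.779834668004 188.67546992266864 -0.02238457728495037 [[0.369, 0.896, 0.248, 0.177], [0.929, -0.355, -0.1, 0.628], [-0.001, 0.267, -0.964, 0.375], [0.0, 0.0, 0.0, 1.0]]
```

```bash
python3 - <<'E'
import cv2, numpy as np
a=[cv2.imread(f"pics/{n}0.png") for n in ["scene","side"]]
cv2.imwrite("pics/s1.png",cv2.resize(a[0],(800,600),interpolation=cv2.INTER_CUBIC))
cv2.imwrite("pics/s2.png",cv2.resize(a[1],(800,600),interpolation=cv2.INTER_CUBIC))
E
```

```text
(no output)
```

View pics/s1.png

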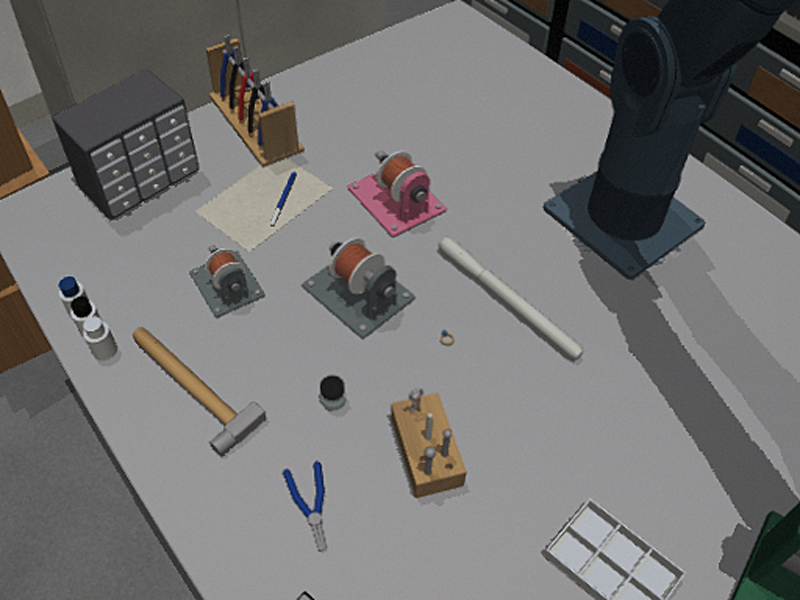

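View pics/s2.png

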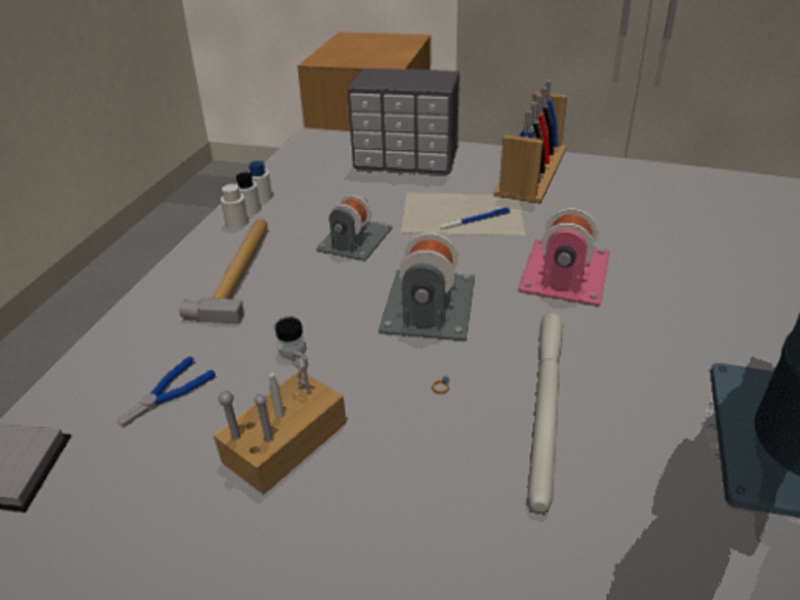

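The scene picture shows the large grey stand (spool around (360,270), upright at (385,285)), the jar (332,390) and the block (428,440), with the clip's eye at (416,398), scriber at (429,425) and punches at (446,440) and (429,458). In the side picture, the stand is at (428,290) and the clip's eye at (302,360).

```bash
cat > h.py <<'E'
from cell import manip, imaging
import cv2, numpy as np
from scipy.spatial.transform import Rotation as R
def cam(n,f=None):
    d=imaging.read_camera(n)
    if f: np.save(f"pics/{f}.npy",d,allow_pickle=True); cv2.imwrite(f"pics/{f}.png",d["image"])
    return d
def load(f): return np.load(f"pics/{f}.npy",allow_pickle=True).item()
def ray(d,u,v):
    x=(u-d["cx"])/d["fx"]; y=(v-d["cy"])/d["fy"]; a,b=x,y
    for _ in range(20):
        f=1+d["k1"]*(a*a+b*b); a,b=x/f,y/f
    E=d["extrinsics"]; r=E[:3,:3]@[a,b,1]; return E[:3,3],r/np.linalg.norm(r)
def onz(d,u,v,z):
    o,r=ray(d,u,v); return o+r*(z-o[2])/r[2]
def tri(*obs):  # (d,u,v)...
    A=np.zeros((3,3));b=np.zeros(3)
    rs=[ray(*o) for o in obs]
    for o,r in rs:
        P=np.eye(3)-np.outer(r,r);A+=P;b+=P@o
    p=np.linalg.solve(A,b); return p,[round(1e3*np.linalg.norm((np.eye(3)-np.outer(r,r))@(p-o)),2) for o,r in rs]
def proj(d,p):
    E=d["extrinsics"]; q=E[:3,:3].T@(np.asarray(p)-E[:3,3]); a,b=q[0]/q[2],q[1]/q[2]
    f=1+d["k1"]*(a*a+b*b); return np.array([d["cx"]+d["fx"]*a*f,d["cy"]+d["fy"]*b*f])
def tcp():
    s=manip.state(); w=s["tool_rot"]; return np.array(s["ee_pos"]),R.from_quat([w[1],w[2],w[3],w[0]]),s
E
python3 - <<'E'
from h import *
a,b=load("scene0"),load("side0"); k=.64
def S(u,v,z): return np.round(onz(a,u*k,v*k,z),3)
def D(u,v,z): return np.round(onz(b,u*k,v*k,z),3)
print("plate",[S(*p,.008) for p in[(303,285),(363,334),(413,295)]],[D(*p,.008) for p in[(381,330),(467,337),(474,277)]])
print("block",[S(*p,.045) for p in[(390,404),(437,393),(465,471),(414,490)]],[D(*p,.045) for p in[(217,433),(262,460),(345,401),(300,377)]])
T=lambda p,q:print(np.round(tri((a,p[0]*k,p[1]*k),(b,q[0]*k,q[1]*k))[0],3),tri((a,p[0]*k,p[1]*k),(b,q[0]*k,q[1]*k))[1])
T((416,396),(301,360)) # eye
T((430,416),(274,377)) # scriber top
T((447,433),(261,399));T((429,453),(226,397))
T((332,382),(289,328))
E
```

```text
plate [array([ 0.556, -0.213,  0.008]), array([ 0.536, -0.074,  0.008]), array([ 0.425, -0.087,  0.008])] [array([ 0.537, -0.067,  0.008]), array([ 0.421, -0.081,  0.008]), array([ 0.439, -0.222,  0.008])]
block [array([0.593, 0.069, 0.045]), array([0.529, 0.096, 0.045]), array([0.577, 0.214, 0.045]), array([0.649, 0.193, 0.045])] [array([0.639, 0.187, 0.045]), array([0.576, 0.207, 0.045]), array([0.523, 0.105, 0.045]), array([0.587, 0.082, 0.045])]
[0.573 0.1   0.089] [np.float64(0.98), np.float64(0.98)]
[0.583 0.142 0.101] [np.float64(0.44), np.float64(0.44)]
[0.582 0.176 0.101] [np.float64(0.43), np.float64(0.43)]
[0.618 0.183 0.101] [np.float64(0.24), np.float64(0.24)]
[ 0.639 -0.009  0.041] [np.float64(4.22), np.float64(4.22)]
```

>>> arm_command:
  plan:
    - {"tx": -0.038,"ty": -0.027,"tz": 0.003}
    - {"tx": -0.038,"ty": -0.027,"tz": 0.003}
    - {"tx": -0.038,"ty": -0.027,"tz": 0.003}
    - {"tx": -0.038,"ty": -0.027,"tz": 0.003}
    - {"tx": -0.038,"ty": -0.027,"tz": 0.003}
    - {"tx": -0.038,"ty": -0.027,"tz": 0.003}
    - {"tx": -0.038,"ty": -0.027,"tz": 0.005}
    - {"tx": -0.038,"ty": -0.027,"tz": 0.005}
    - {"tx": -0.038,"ty": -0.027,"tz": 0.005}
    - {"tx": -0.038,"ty": -0.027,"tz": 0.005}
    - {"tx": -0.038,"ty": -0.027,"tz": 0.005}
    - {"tx": -0.038,"ty": -0.027,"tz": 0.005}

```text
$.plan[0]: bad value
```

>>> arm_command:
  plan:
    - {"tx": -0.02,"ty": -0.011,"tz": 0.01}
    - {"tx": -0.02,"ty": -0.011,"tz": 0.01}
    - {}
    - {}

```text
$.plan[0]: bad value
```

```bash
python3 - <<'E'
from h import *
d=cam("wrist","w1"); p,r,s=tcp(); print(p,r.as_matrix().round(3).tolist(),s["time"],np.round(s["wrist_force"],2))
print(proj(d,[.573,.1,.0915]),proj(d,[.573,.1,.045]))
cv2.imwrite("pics/w1b.png",cv2.resize(d["image"],(800,600),interpolation=cv2.INTER_CUBIC))
E
```

```text
[0.23905604 0.60406442 0.23076769] [[-0.93, 0.368, -0.0], [0.368, 0.93, -0.001], [-0.0, -0.001, -1.0]] 0.2 [-0.13  0.35 -0.2 ]
[ 43.64671274 475.39472445] [ 62.10567062 443.3948416 ]
```

View pics/w1b.png

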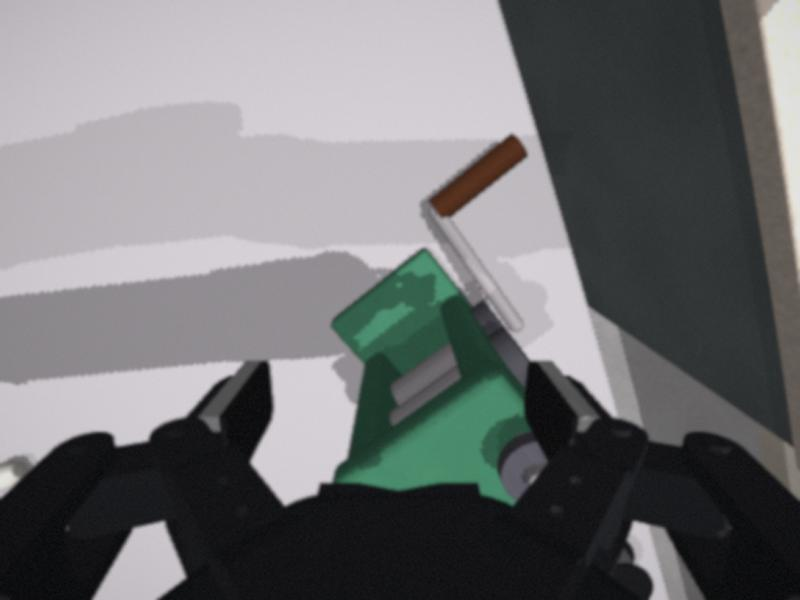

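The refused plan left the arm at the start. This picture shows only the green vice under the gripper. I'll give every key in each row.

>>> arm_command:
  plan:
    - {"tx": -0.038,"ty": -0.027,"tz": 0.0,"wx": 0,"wy": 0,"wz": 0,"fingers": -1}
    - {"tx": -0.038,"ty": -0.027,"tz": 0.0,"wx": 0,"wy": 0,"wz": 0,"fingers": -1}
    - {"tx": -0.038,"ty": -0.027,"tz": 0.0,"wx": 0,"wy": 0,"wz": 0,"fingers": -1}
    - {"tx": -0.038,"ty": -0.027,"tz": 0.0,"wx": 0,"wy": 0,"wz": 0,"fingers": -1}
    - {"tx": -0.038,"ty": -0.027,"tz": 0.0,"wx": 0,"wy": 0,"wz": 0,"fingers": -1}
    - {"tx": -0.038,"ty": -0.027,"tz": 0.005,"wx": 0,"wy": 0,"wz": 0,"fingers": -1}
    - {"tx": -0.038,"ty": -0.027,"tz": 0.005,"wx": 0,"wy": 0,"wz": 0,"fingers": -1}
    - {"tx": -0.038,"ty": -0.027,"tz": 0.005,"wx": 0,"wy": 0,"wz": 0,"fingers": -1}
    - {"tx": -0.038,"ty": -0.027,"tz": 0.005,"wx": 0,"wy": 0,"wz": 0,"fingers": -1}
    - {"tx": -0.038,"ty": -0.027,"tz": 0.005,"wx": 0,"wy": 0,"wz": 0,"fingers": -1}
    - {"tx": -0.038,"ty": -0.027,"tz": 0.005,"wx": 0,"wy": 0,"wz": 0,"fingers": -1}
    - {"tx": -0.038,"ty": -0.027,"tz": 0.005,"wx": 0,"wy": 0,"wz": 0,"fingers": -1}

```text
time: 1.4
ee_pos: [0.5447, 0.1337, 0.1962]
tool_rot: [0.0, 0.187, 0.982, 0.0]
wrist_force: [1.2, 0.3, 0.3]
width: 0.0856
grasp_force: 0.0
```

>>> arm_command:
  plan:
    - {"tx": -0.02,"ty": -0.011,"tz": 0.015,"wx": 0,"wy": 0,"wz": 0,"fingers": -1}
    - {"tx": -0.02,"ty": -0.011,"tz": 0.015,"wx": 0,"wy": 0,"wz": 0,"fingers": -1}
    - {"tx": 0,"ty": 0,"tz": 0.015,"wx": 0,"wy": 0,"wz": 0,"fingers": -1}
    - {"tx": 0,"ty": 0,"tz": 0,"wx": 0,"wy": 0,"wz": 0,"fingers": -1}
    - {"tx": 0,"ty": 0,"tz": 0,"wx": 0,"wy": 0,"wz": 0,"fingers": -1}

```text
time: 1.9
ee_pos: [0.5722, 0.1015, 0.1511]
tool_rot: [-0.001, 0.186, 0.982, 0.0]
wrist_force: [-0.1, -1.5, -0.8]
width: 0.0853
grasp_force: 0.0
```

```bash
python3 - <<'E'
from h import *
d=cam("wrist","w1"); p,r,s=tcp(); print(p,r.as_matrix().round(3).tolist(),s["time"],np.round(s["wrist_force"],2))
q=proj(d,[.573,.1,.07]); print(q,proj(d,[.573,.1,.045]))
x,y=(int(np.clip(q[0]-100,0,312)),int(np.clip(q[1]-75,0,234))); print(x,y)
cv2.imwrite("pics/w1b.png",cv2.resize(d["image"][y:y+150,x:x+200],(800,600),interpolation=cv2.INTER_CUBIC))
E
```

```text
[0.57270817 0.10168583 0.15172369] [[-0.931, 0.366, 0.0], [0.366, 0.931, 0.001], [0.0, 0.001, -1.0]] 1.95 [-0.67  1.42  0.3 ]
[254.65042945 195.00418383] [254.64872117 187.4585299 ]
154 120
```

View pics/w1b.png

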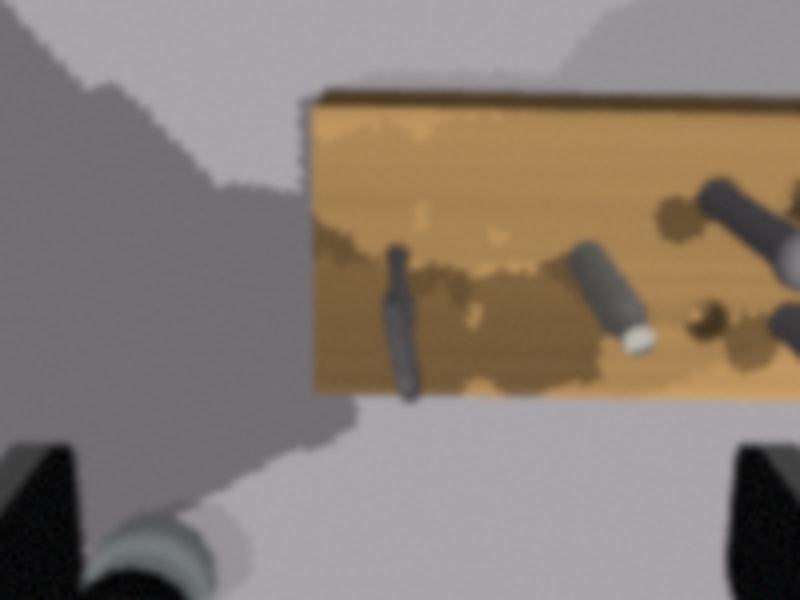

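The crop shows the clip edge-on, nearly along the image's vertical: its leg enters the block at (397,250) and its eye spans (400,300) to (408,395). The scriber is at (590,250) to (638,340). The bow seems to face down the image, along tool -x.

```bash
python3 - <<'E'
from h import *
d=load("w1"); P=lambda u,v,z: onz(d,154+u/4,120+v/4,z)
H=P(397.5,252,.045); c1=P(313,104,.045); c2=P(313,394,.045); sc=P(588,250,.047); print("H",H,"corners",c1,c2,np.linalg.norm(c1-c2),"scr",sc)
ydir=sc-H; ydir[2]=0; print("H-scr",np.linalg.norm(ydir)); 
x=c1-c2; x/=np.linalg.norm(x); print("x",x,"y/scr",ydir/np.linalg.norm(ydir))
for sgn in(1,-1):
  for a,z in((-5.5,.0915),(5,.0815),(5,.102),(15.5,.0915),(14,.0455),(0,.0655)):
    q=proj(d,H+x*sgn*a*1e-3+[0,0,z-.045]); print(sgn,a,z,np.round([(q[0]-154)*4,(q[1]-120)*4]))
E
```

```text
H [0.56846961 0.10048904 0.045     ] corners [0.52880364 0.09538328 0.045     ] [0.59438079 0.06777873 0.045     ] 0.07115035356263058 scr [0.5840719  0.14265361 0.047     ]
H-scr 0.04495867593771475
x [-0.92166994  0.38797489  0.        ] y/scr [0.34703618 0.93785174 0.        ]
1 -5.5 0.0915 [396. 337.]
1 5 0.0815 [397. 272.]
1 5 0.102 [397. 301.]
1 15.5 0.0915 [398. 233.]
1 14 0.0455 [399. 195.]
1 0 0.0655 [397. 275.]
-1 -5.5 0.0915 [397. 283.]
-1 5 0.0815 [396. 319.]
-1 5 0.102 [396. 352.]
-1 15.5 0.0915 [395. 384.]
-1 14 0.0455 [396. 309.]
-1 0 0.0655 [397. 275.]
```

>>> arm_command:
  plan:
    - {"tx": -0.005,"ty": -0.043,"tz": 0,"wx": 0,"wy": 0,"wz": 0,"fingers": -1}
    - {"tx": -0.005,"ty": -0.043,"tz": 0,"wx": 0,"wy": 0,"wz": 0,"fingers": -1}
    - {"tx": -0.005,"ty": -0.043,"tz": 0,"wx": 0,"wy": 0,"wz": 0,"fingers": -1}
    - {"tx": -0.005,"ty": -0.043,"tz": 0,"wx": 0,"wy": 0,"wz": 0,"fingers": -1}
    - {"tx": -0.005,"ty": -0.043,"tz": 0,"wx": 0,"wy": 0,"wz": 0,"fingers": -1}
    - {"tx": -0.005,"ty": -0.043,"tz": 0,"wx": 0,"wy": 0,"wz": 0,"fingers": -1}
    - {"tx": -0.005,"ty": -0.043,"tz": 0,"wx": 0,"wy": 0,"wz": 0,"fingers": -1}
    - {"tx": 0,"ty": 0,"tz": 0,"wx": 0,"wy": 0,"wz": -0.13,"fingers": -1}
    - {"tx": 0,"ty": 0,"tz": 0,"wx": 0,"wy": 0,"wz": -0.13,"fingers": -1}
    - {"tx": 0,"ty": 0,"tz": 0,"wx": 0,"wy": 0,"wz": -0.13,"fingers": -1}
    - {"tx": 0,"ty": 0,"tz": 0,"wx": 0,"wy": 0,"wz": -0.125,"fingers": -1}
    - {"tx": 0,"ty": 0,"tz": 0,"wx": 0,"wy": 0,"wz": 0,"fingers": -1}

```text
time: 3.15
ee_pos: [0.4956, -0.1918, 0.1523]
tool_rot: [0.001, -0.07, 0.998, -0.0]
wrist_force: [0.3, 0.0, -0.3]
width: 0.0853
grasp_force: 0.0
```

```bash
python3 - <<'E'
from h import *
d=cam("wrist","w2"); p,r,s=tcp(); print(p,r.as_matrix().round(3).tolist(),s["time"])
for y in (-.054,-.036,0): print(proj(d,[.489-.139*y,-.147+.99*y,.068]))
cv2.imwrite("pics/w2b.png",cv2.resize(d["image"][60:300,110:430],(800,600),interpolation=cv2.INTER_CUBIC))
E
```

```text
[ 0.49549771 -0.19190493  0.15214567] [[-0.991, -0.136, 0.002], [-0.136, 0.991, 0.0], [-0.002, -0.0, -1.0]] 3.2
[246.38965666 192.57877618]
[266.91949955 192.57760189]
[307.93830072 192.57225909]
```

View pics/w2b.png

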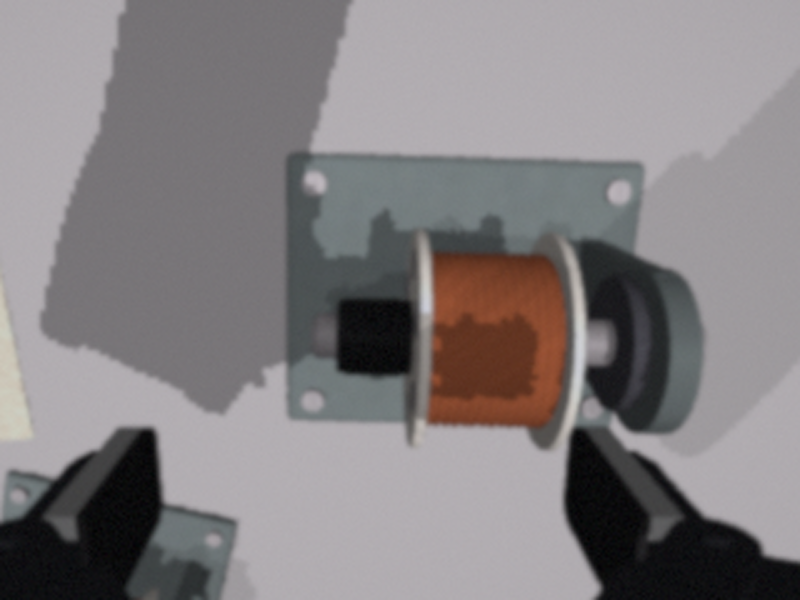

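The crop shows the axle's free end at (315,335), the collar from 338 to 411 with edges at rows 299 and 374, and the flange face at about column 412. The spool is about 15 mm out. Plate corners are at (288,153), (643,163) and (288,418).

```bash
python3 - <<'E'
from h import *
d=load("w2"); P=lambda u,v,z: onz(d,110+u/2.5,60+v/2.5,z)
c=[P(288,153,.008),P(643,163,.008),P(288,418,.008)]; print(c,np.linalg.norm(c[0]-c[1]),np.linalg.norm(c[0]-c[2]))
y=c[1]-c[0]; print("yaw y",np.degrees(np.arctan2(-y[0],y[1])))
e=P(316,335,.068); e2=P(606,344,.068); print("end",e,"yaw axle",np.degrees(np.arctan2(-(e2-e)[0],(e2-e)[1])))
cf=P(338,336,.07); fl=P(411,338,.09); print("collar",cf,"flange",fl, np.linalg.norm(cf-e))
ctr=(c[1]+c[2])/2; print("plate ctr",ctr,"rel end",ctr-e)
a,b=load("scene0"),load("side0")
for z,n in((.068,"end"),):
  print(proj(a,e)/.64,proj(b,e)/.64)
E
```

```text
[array([ 0.44117643, -0.23165045,  0.008     ]), array([ 0.42446226, -0.08513007,  0.008     ]), array([ 0.55878684, -0.21862685,  0.008     ])] 0.1474706264765932 0.11832929751848091
yaw y 6.507831967840351
end [ 0.49901482 -0.20897541  0.068     ] yaw axle 6.123905427368147
collar [ 0.49769556 -0.20128723  0.07      ] flange [ 0.48904345 -0.17833806  0.09      ] 0.008052866619383757
plate ctr [ 0.49162455 -0.15187846  0.008     ] rel end [-0.00739027  0.05709695 -0.06      ]
[331.17508465 246.57479606] [433.45224266 242.05605184]
```

>>> arm_command:
  plan:
    - {"tx": -0.002,"ty": -0.008,"tz": 0,"wx": 0,"wy": 0,"wz": 0.026,"fingers": 1}
    - {"tx": 0,"ty": 0,"tz": 0,"wx": 0,"wy": 0,"wz": 0,"fingers": 1}
    - {"tx": 0,"ty": 0,"tz": 0,"wx": 0,"wy": 0,"wz": 0,"fingers": 1}
    - {"tx": 0,"ty": 0,"tz": 0,"wx": 0,"wy": 0,"wz": 0,"fingers": 1}
    - {"tx": 0,"ty": 0,"tz": 0.01,"wx": 0,"wy": 0,"wz": 0,"fingers": 1}
    - {"tx": 0,"ty": 0,"tz": 0.018,"wx": 0,"wy": 0,"wz": 0,"fingers": 1}
    - {"tx": 0,"ty": 0,"tz": 0.018,"wx": 0,"wy": 0,"wz": 0,"fingers": 1}
    - {"tx": 0,"ty": 0,"tz": 0.018,"wx": 0,"wy": 0,"wz": 0,"fingers": 1}
    - {"tx": 0,"ty": 0.004,"tz": 0,"wx": 0,"wy": 0,"wz": 0,"fingers": 1}
    - {"tx": 0,"ty": 0.004,"tz": 0,"wx": 0,"wy": 0,"wz": 0,"fingers": 1}
    - {"tx": 0,"ty": 0,"tz": 0,"wx": 0,"wy": 0,"wz": 0,"fingers": 1}

```text
time: 4.3
ee_pos: [0.4975, -0.1914, 0.0879]
tool_rot: [0.0, -0.057, 0.998, 0.0]
wrist_force: [0.3, -0.3, -0.3]
width: 0.0001
grasp_force: 0.0
```

>>> arm_command:
  plan:
    - {"tx": 0,"ty": 0.003,"tz": 0,"wx": 0,"wy": 0,"wz": 0,"fingers": 1}
    - {"tx": 0,"ty": 0.003,"tz": 0,"wx": 0,"wy": 0,"wz": 0,"fingers": 1}
    - {"tx": 0,"ty": 0.003,"tz": 0,"wx": 0,"wy": 0,"wz": 0,"fingers": 1}
    - {"tx": 0,"ty": 0.003,"tz": 0,"wx": 0,"wy": 0,"wz": 0,"fingers": 1}

```text
time: 4.7
ee_pos: [0.4963, -0.1809, 0.0879]
tool_rot: [0.001, -0.056, 0.998, -0.001]
wrist_force: [0.7, -2.7, 2.7]
width: 0.0002
grasp_force: 1.4
```

>>> arm_command:
  plan:
    - {"tx": 0,"ty": 0.002,"tz": 0,"wx": 0,"wy": 0,"wz": 0,"fingers": 1}
    - {"tx": 0,"ty": 0.002,"tz": 0,"wx": 0,"wy": 0,"wz": 0,"fingers": 1}

```text
time: 4.9
ee_pos: [0.4956, -0.1764, 0.0875]
tool_rot: [0.0, -0.056, 0.998, -0.0]
wrist_force: [0.5, -3.5, 1.9]
width: -0.0003
grasp_force: 1.3
```

>>> arm_command:
  plan:
    - {"tx": 0,"ty": 0.001,"tz": 0,"wx": 0,"wy": 0,"wz": 0,"fingers": 1}
    - {"tx": 0,"ty": 0.001,"tz": 0,"wx": 0,"wy": 0,"wz": 0,"fingers": 1}

```text
time: 5.1
ee_pos: [0.4953, -0.1743, 0.0874]
tool_rot: [0.0, -0.056, 0.998, -0.0]
wrist_force: [0.8, -2.3, 2.5]
width: 0.0
grasp_force: 1.3
```

>>> arm_command:
  plan:
    - {"tx": 0,"ty": 0.0015,"tz": 0,"wx": 0,"wy": 0,"wz": 0,"fingers": 1}
    - {"tx": 0,"ty": 0.0015,"tz": 0,"wx": 0,"wy": 0,"wz": 0,"fingers": 1}

```text
time: 5.3
ee_pos: [0.4951, -0.1731, 0.0874]
tool_rot: [0.001, -0.056, 0.998, -0.001]
wrist_force: [2.6, -9.0, -1.1]
width: 0.0
grasp_force: 4.7
```

>>> arm_command:
  plan:
    - {"tx": 0,"ty": 0.001,"tz": 0,"wx": 0,"wy": 0,"wz": 0,"fingers": 1}
    - {"tx": 0,"ty": 0.001,"tz": 0,"wx": 0,"wy": 0,"wz": 0,"fingers": 1}

```text
time: 5.5
ee_pos: [0.4949, -0.1728, 0.0875]
tool_rot: [0.001, -0.055, 0.998, -0.002]
wrist_force: [2.5, -13.5, -2.3]
width: -0.0003
grasp_force: 6.4
```

>>> arm_command:
  plan:
    - {"tx": 0,"ty": 0.001,"tz": 0,"wx": 0,"wy": 0,"wz": 0,"fingers": 1}
    - {"tx": 0,"ty": 0.001,"tz": 0,"wx": 0,"wy": 0,"wz": 0,"fingers": 1}

```text
time: 5.7
ee_pos: [0.4948, -0.1725, 0.0876]
tool_rot: [0.001, -0.054, 0.999, -0.003]
wrist_force: [2.9, -16.4, -4.2]
width: -0.0003
grasp_force: 8.5
```

>>> arm_command:
  plan:
    - {"tx": 0,"ty": -0.012,"tz": 0,"wx": 0,"wy": 0,"wz": 0,"fingers": 1}
    - {"tx": 0,"ty": -0.012,"tz": -0.01,"wx": 0,"wy": 0,"wz": 0,"fingers": 1}
    - {"tx": -0.034,"ty": 0,"tz": 0,"wx": 0,"wy": 0,"wz": 0,"fingers": 1}
    - {"tx": -0.034,"ty": 0,"tz": 0,"wx": 0,"wy": 0,"wz": 0,"fingers": 1}
    - {"tx": 0,"ty": 0,"tz": 0,"wx": 0,"wy": 0,"wz": 0,"fingers": 1}
    - {"tx": 0,"ty": 0,"tz": 0,"wx": 0,"wy": 0,"wz": 0,"fingers": 1}

```text
time: 6.3
ee_pos: [0.5643, -0.183, 0.0972]
tool_rot: [-0.001, -0.057, 0.998, 0.001]
wrist_force: [-0.7, 0.2, -0.7]
width: -0.0
grasp_force: 0.0
```

```bash
python3 - <<'E'
from h import *
d=cam("wrist","w3"); p,r,s=tcp(); print(p,r.as_matrix().round(3).tolist(),s["time"],np.round(s["wrist_force"],2))
q=proj(d,[.497,-.191,.074]); print(q)
x,y=int(q[0]-50),int(q[1]-60); print(x,y)
cv2.imwrite("pics/w3b.png",cv2.resize(d["image"][y:y+120,x:x+160],(800,600),interpolation=cv2.INTER_CUBIC))
E
```

```text
[ 0.56335851 -0.18349537  0.09710577] [[-0.994, -0.112, -0.002], [-0.112, 0.994, 0.001], [0.002, 0.001, -1.0]] 6.35 [-0.01 -0.85  0.68]
[256.19640632 112.76112211]
206 52
```

View pics/w3b.png

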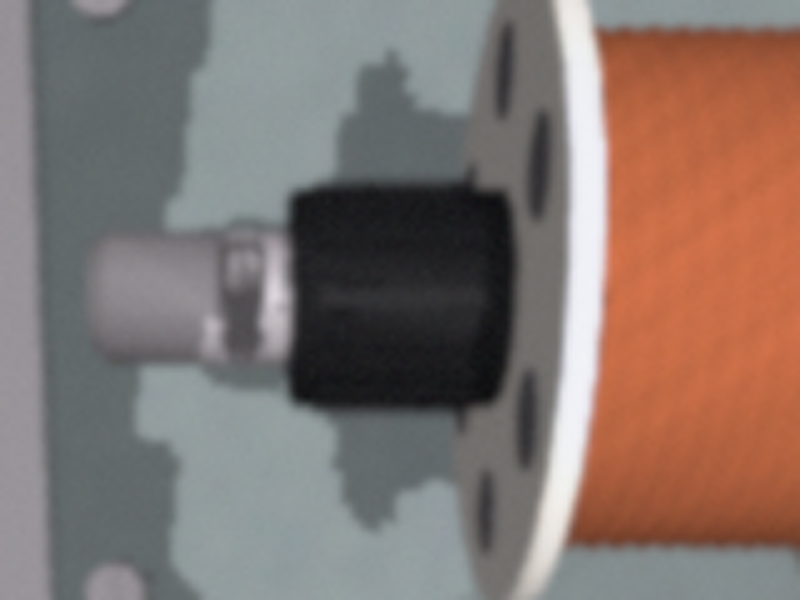

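The spool is home: free end at column 90 and collar face at 292, in a 5x crop. The cross hole is around (243,290), but shadow confuses it, so I'll look closer.

>>> arm_command:
  plan:
    - {"tx": 0,"ty": 0,"tz": 0.025,"wx": 0,"wy": 0,"wz": 0,"fingers": 1}
    - {"tx": 0,"ty": 0,"tz": 0.022,"wx": 0,"wy": 0,"wz": 0,"fingers": 1}
    - {"tx": 0,"ty": 0,"tz": 0,"wx": 0,"wy": 0,"wz": 0,"fingers": 1}
    - {"tx": 0,"ty": 0,"tz": 0,"wx": 0,"wy": 0,"wz": 0,"fingers": 1}

```text
time: 6.75
ee_pos: [0.5634, -0.184, 0.0505]
tool_rot: [-0.001, -0.056, 0.998, 0.0]
wrist_force: [0.1, -0.3, 0.3]
width: -0.0001
grasp_force: 0.0
```

```bash
python3 - <<'E'
from h import *
d=cam("wrist","w4"); im=d["image"].astype(float)
for _ in range(3): im+=cam("wrist")["image"]
im/=4; np.save("pics/w4avg.npy",im); p,r,s=tcp(); print(p,r.as_matrix().round(3).tolist(),s["time"],np.round(s["wrist_force"],2))
q=proj(d,[.497,-.191,.074]); print(q)
x,y=int(q[0]-45),int(q[1]-30); print(x,y)
c=im[y:y+60,x:x+80]; c=np.clip((c-20)*1.4,0,255).astype(np.uint8)
cv2.imwrite("pics/w4b.png",cv2.resize(c,(800,600),interpolation=cv2.INTER_CUBIC))
E
```

```text
[ 0.56518439 -0.18401633  0.05154819] [[-0.994, -0.112, 0.002], [-0.112, 0.994, -0.0], [-0.002, -0.001, -1.0]] 6.95 [-0.14  0.09  0.13]
[258.5341934  114.64764823]
213 84
```

View pics/w4b.png

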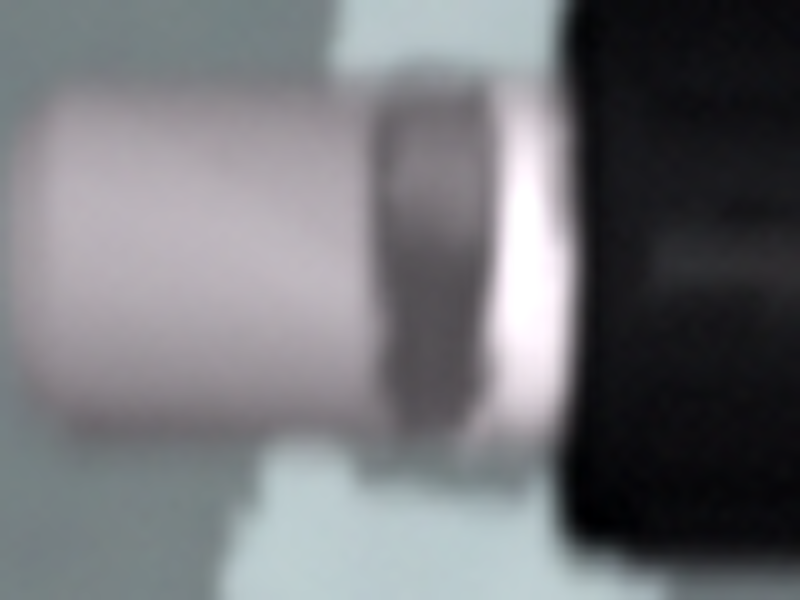

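The closer crop shows the axle between rows 80 and 435, with a band at columns 375–495 where the hole must be: a lighter patch at rows 110–235 and a darker one at 240–430. It isn't clear which is the hole, so I'll look from the +x side.

>>> arm_command:
  plan:
    - {"tx": 0.008,"ty": -0.004,"tz": 0,"wx": 0,"wy": 0,"wz": 0,"fingers": 1}
    - {"tx": 0,"ty": 0,"tz": 0,"wx": 0,"wy": 0.125,"wz": 0,"fingers": 1}
    - {"tx": 0,"ty": 0,"tz": 0,"wx": 0,"wy": 0.125,"wz": 0,"fingers": 1}
    - {"tx": 0,"ty": 0,"tz": 0,"wx": 0,"wy": 0.125,"wz": 0,"fingers": 1}
    - {"tx": 0,"ty": 0,"tz": 0,"wx": 0,"wy": 0.125,"wz": 0,"fingers": 1}
    - {"tx": 0,"ty": 0,"tz": 0,"wx": 0,"wy": 0,"wz": 0,"fingers": 1}
    - {"tx": 0,"ty": 0,"tz": 0,"wx": 0,"wy": 0,"wz": 0,"fingers": 1}

```text
time: 7.65
ee_pos: [0.5566, -0.1889, 0.0497]
tool_rot: [-0.246, -0.054, 0.968, -0.014]
wrist_force: [-0.2, -0.3, -0.2]
width: 0.0
grasp_force: 0.0
```

```bash
python3 - <<'E'
from h import *
d=cam("wrist","w5"); im=d["image"].astype(float)
for _ in range(3): im+=cam("wrist")["image"]
im/=4; np.save("pics/w5avg.npy",im); p,r,s=tcp(); print(p,s["time"],d["extrinsics"].round(3).tolist())
q=proj(d,[.497,-.191,.074]); print(q)
x,y=int(q[0]-50),int(q[1]-40); print(x,y)
c=im[y:y+72,x:x+96]; c=np.clip((c-20)*1.4,0,255).astype(np.uint8)
cv2.imwrite("pics/w5b.png",cv2.resize(c,(800,600),interpolation=cv2.INTER_CUBIC))
E
```

```text
[ 0.55646954 -0.18954637  0.05154368] 7.85 [[-0.111, 0.968, -0.225, 0.566], [0.994, 0.108, -0.025, -0.189], [-0.0, -0.226, -0.974, 0.209], [0.0, 0.0, 0.0, 1.0]]
[265.38245462 121.54098337]
215 81
```

View pics/w5b.png

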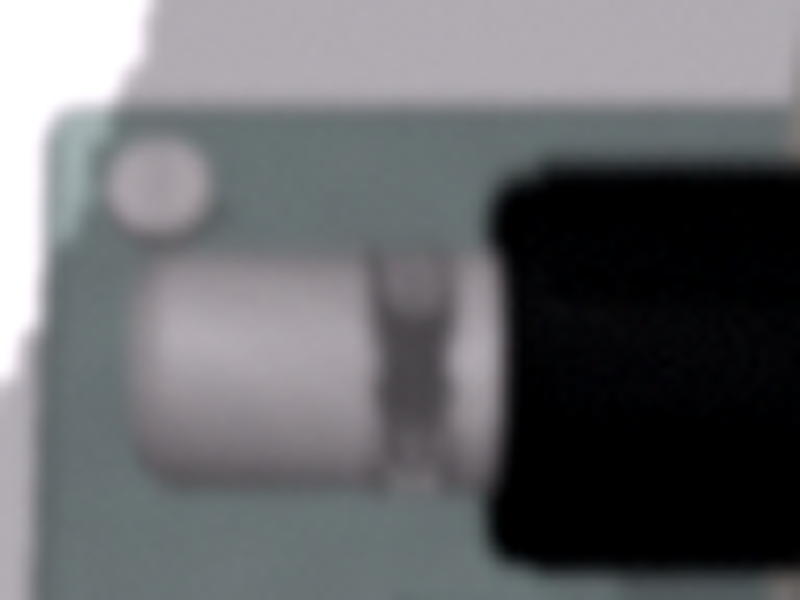

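From the +x side the dark opening sits mid-axle (rows 315–427, columns 375–450) with lighter patches on both sides. So the hole faces this view and leans about 25° towards +x. Next I'll get numbers from intensity profiles cast onto the axle cylinder.

```bash
python3 - <<'E'
from h import *
yaw=np.radians(6.3); ys=np.array([-np.sin(yaw),np.cos(yaw),0]); xs=np.array([np.cos(yaw),np.sin(yaw),0]); Z=np.array([0,0,1.])
d4,d5=load("w4"),load("w5"); i4,i5=[np.load(f"pics/{n}avg.npy").mean(2) for n in("w4","w5")]
# axle silhouettes (px): rows at a solid column, end col, collar col
o4=dict(c=213+25/1,top=0)
def edge(prof,thr): 
    g=np.abs(np.gradient(prof)); return g
for nm,d,im,cs,cr,rs in(("w4",d4,i4,(227,240),(213,275),(84,135)),("w5",d5,i5,(236,254),(225,280),(100,148))):
    prof=im[rs[0]:rs[1],cs[0]:cs[1]].mean(1); print(nm,"rows",rs[0],np.round(prof).astype(int).tolist())
    mid=im[108:116] if nm=="w4" else im[118:132]
    print(" cols",cr[0],np.round(mid[:,cr[0]:cr[1]].mean(0)).astype(int).tolist())
    hc=(253,261) if nm=="w4" else (262,267)
    print(" hole rows",np.round(im[rs[0]:rs[1],hc[0]:hc[1]].mean(1)).astype(int).tolist())
E
```

```text
w4 rows 84 [110, 110, 110, 110, 110, 110, 110, 110, 113, 118, 122, 127, 131, 135, 138, 141, 143, 146, 148, 150, 151, 153, 153, 153, 153, 153, 152, 151, 149, 148, 145, 143, 140, 137, 135, 132, 129, 126, 122, 117, 112, 106, 101, 100, 104, 108, 110, 113, 115, 116, 118]
 cols 213 [119, 126, 130, 133, 136, 141, 144, 145, 145, 146, 146, 146, 147, 147, 147, 148, 148, 148, 149, 149, 149, 150, 150, 150, 151, 151, 152, 152, 152, 153, 153, 153, 153, 153, 152, 148, 135, 114, 95, 85, 81, 81, 82, 82, 82, 82, 82, 87, 108, 150, 193, 216, 220, 212, 201, 191, 163, 111, 59, 36, 35, 37]
 hole rows [160, 160, 160, 159, 157, 148, 137, 126, 117, 109, 102, 100, 102, 105, 107, 110, 112, 113, 112, 109, 106, 102, 99, 94, 90, 85, 83, 81, 80, 80, 80, 81, 81, 81, 82, 81, 81, 81, 81, 83, 86, 90, 95, 102, 106, 108, 109, 114, 123, 136, 148]
w5 rows 100 [106, 107, 108, 108, 107, 105, 103, 101, 99, 99, 101, 106, 113, 120, 125, 129, 132, 135, 138, 140, 142, 144, 143, 142, 140, 138, 135, 132, 129, 125, 122, 118, 114, 111, 106, 102, 96, 90, 87, 89, 94, 99, 100, 101, 101, 101, 101, 101]
 cols 225 [100, 100, 100, 100, 102, 107, 113, 118, 123, 128, 133, 134, 135, 135, 135, 135, 135, 135, 135, 135, 135, 135, 135, 135, 135, 135, 135, 134, 135, 134, 134, 134, 132, 126, 113, 95, 80, 74, 74, 74, 74, 74, 79, 92, 112, 128, 135, 136, 131, 112, 76, 41, 24, 22, 22]
 hole rows [99, 100, 100, 99, 99, 99, 99, 99, 98, 97, 97, 97, 99, 100, 101, 100, 97, 92, 85, 78, 73, 72, 73, 73, 72, 72, 72, 72, 72, 72, 74, 77, 81, 84, 86, 86, 88, 92, 97, 99, 98, 99, 99, 100, 100, 99, 100, 100]
```

```bash
python3 - <<'E'
from h import *
yaw=np.radians(6.3); ys=np.array([-np.sin(yaw),np.cos(yaw),0]); xs=np.array([np.cos(yaw),np.sin(yaw),0])
d4,d5=load("w4"),load("w5")
for n,a,b in(("hole",(255.9,109.5),(264,124.5)),("end",(214,109.5),(231.5,124.5)),("collar",(270,109.5),(275.3,124.5))):
    p,e=tri((d4,*a),(d5,*b)); print(n,p.round(4),e,"y along",round(p@ys,4))
H,_=tri((d4,255.9,109.5),(d5,264,124.5))
def ang(d,u,v,H,rad=.008):
    o,r=ray(d,u,v); o=o-H; A=np.array([o@xs,o[2]]);B=np.array([r@xs,r[2]])
    a=B@B;b=A@B;c=A@A-rad**2;D=b*b-a*c
    t=(-b-np.sqrt(max(D,0)))/a; q=A+t*B; return round(np.degrees(np.arctan2(q[0],q[1])),1)
for c,u,v0,v1 in((d4,256,106.6,126),(d5,264,118,131.5)): print([ang(c,u,v,H) for v in(v0,v1)])
E=d4["extrinsics"][:3,3]
E
```

```text
hole [ 0.4949 -0.192   0.066 ] [np.float64(0.32), np.float64(0.32)] y along -0.2452
end [ 0.497  -0.2107  0.0662] [np.float64(0.58), np.float64(0.58)] y along -0.264
collar [ 0.4942 -0.1856  0.066 ] [np.float64(0.33), np.float64(0.33)] y along -0.2387
[np.float64(-7.9), np.float64(64.0)]
[np.float64(1.1), np.float64(54.5)]
```

Measured: hole at about (0.495, -0.192, 0.067), leaning about 27° to the stand's +x. Now I'll fetch the clip.

>>> arm_command:
  plan:
    - {"tx": 0,"ty": 0,"tz": -0.05,"wx": 0,"wy": 0,"wz": 0,"fingers": 0.3}
    - {"tx": 0,"ty": 0,"tz": -0.05,"wx": 0,"wy": -0.125,"wz": 0,"fingers": 0.3}
    - {"tx": 0,"ty": 0,"tz": 0,"wx": 0,"wy": -0.125,"wz": 0,"fingers": 0.3}
    - {"tx": 0,"ty": 0,"tz": 0,"wx": 0,"wy": -0.125,"wz": 0,"fingers": 0.3}
    - {"tx": 0,"ty": 0,"tz": 0,"wx": 0,"wy": -0.125,"wz": 0,"fingers": 0.3}
    - {"tx": 0,"ty": 0,"tz": 0,"wx": 0,"wy": 0,"wz": 0.122,"fingers": 0.3}
    - {"tx": 0,"ty": 0,"tz": 0,"wx": 0,"wy": 0,"wz": 0.122,"fingers": 0.3}
    - {"tx": 0,"ty": 0,"tz": 0,"wx": 0,"wy": 0,"wz": 0.122,"fingers": 0.3}
    - {"tx": 0,"ty": 0,"tz": 0,"wx": 0,"wy": 0,"wz": 0.122,"fingers": 0.3}
    - {"tx": 0,"ty": 0.04,"tz": 0,"wx": 0,"wy": 0,"wz": 0,"fingers": 0.3}
    - {"tx": 0,"ty": 0,"tz": 0,"wx": 0,"wy": 0,"wz": 0,"fingers": 0.3}

```text
time: 8.95
ee_pos: [0.6211, -0.1397, 0.1389]
tool_rot: [0.001, 0.184, 0.983, 0.002]
wrist_force: [0.6, 0.9, -0.3]
width: 0.0296
grasp_force: 0.0
```

```bash
cat >> h.py <<'E'
def to(t):
    p,r,s=tcp(); print("t",round(s["time"],2),"p",p.round(4),"x",r.as_matrix()[:,0].round(3),"z",r.as_matrix()[:,2].round(3),"w",round(s["width"],4),"F",np.round(s["wrist_force"],1)); print("shift",r.inv().apply(np.array(t)-p).round(4))
E
python3 -c "
from h import *
to([.573,.0995,.15])"
```

```text
t 8.95 p [ 0.6211 -0.1397  0.1389] x [-0.932  0.361 -0.001] z [ 0.003  0.004 -1.   ] w 0.0296 F [ 0.6  0.9 -0.3]
shift [ 0.1313  0.2057 -0.0102]
```

>>> arm_command:
  plan:
    - {"tx": 0.022,"ty": 0.034,"tz": -0.002,"wx": 0,"wy": 0,"wz": 0,"fingers": 0.3}
    - {"tx": 0.022,"ty": 0.034,"tz": -0.002,"wx": 0,"wy": 0,"wz": 0,"fingers": 0.3}
    - {"tx": 0.022,"ty": 0.034,"tz": -0.002,"wx": 0,"wy": 0,"wz": 0,"fingers": 0.3}
    - {"tx": 0.022,"ty": 0.034,"tz": 0,"wx": 0,"wy": 0,"wz": 0,"fingers": 0.3}
    - {"tx": 0.022,"ty": 0.034,"tz": 0,"wx": 0,"wy": 0,"wz": 0,"fingers": 0.3}
    - {"tx": 0.021,"ty": 0.035,"tz": 0,"wx": 0,"wy": 0,"wz": 0,"fingers": 0.3}
    - {"tx": 0,"ty": 0,"tz": 0,"wx": 0,"wy": 0,"wz": 0,"fingers": 0.3}
    - {"tx": 0,"ty": 0,"tz": 0,"wx": 0,"wy": 0,"wz": 0,"fingers": 0.3}

```text
time: 9.75
ee_pos: [0.5723, 0.0937, 0.1448]
tool_rot: [0.0, 0.185, 0.983, 0.001]
wrist_force: [0.3, -1.3, 0.8]
width: 0.0298
grasp_force: 0.0
```

```bash
python3 -c "
from h import *
to([.573,.0995,.0815])
d=cam('wrist','w6')
c=d['image'][120:270,154:354]; cv2.imwrite('pics/w6b.png',cv2.resize(c,(800,600),interpolation=cv2.INTER_CUBIC))"
```

```text
t 9.75 p [0.5723 0.0937 0.1448] x [-0.931  0.365 -0.001] z [ 0.001  0.001 -1.   ] w 0.0298 F [ 0.3 -1.3  0.8]
shift [0.0015 0.0056 0.0633]
```

View pics/w6b.png

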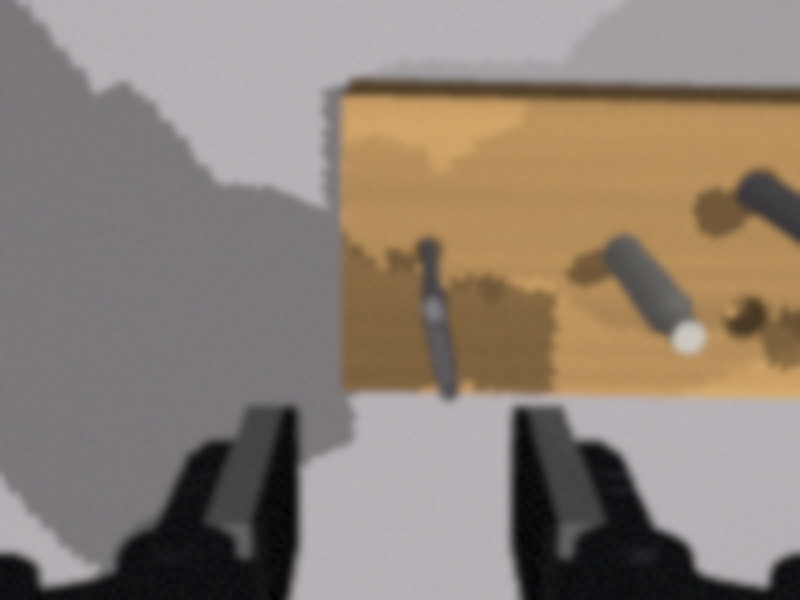

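The crop shows the clip's leg at (429,245) and its eye from (432,300) to (448,395), midway between the fingers (inner edges at 297 and 515) and turned about 5° in yaw.

```bash
python3 -c "
from h import *
for f,u,v in(('w1',402,346),('w6',440,346)):
    d=load(f); print(onz(d,154+u/4,120+v/4,.0915).round(4))
a,b=load('scene0'),load('side0')
"
```

```text
[0.5758 0.0988 0.0915]
[0.5766 0.0985 0.0915]
```

>>> arm_command:
  plan:
    - {"tx": 0,"ty": 0.006,"tz": 0.01,"wx": 0,"wy": 0,"wz": -0.08,"fingers": 0.3}
    - {"tx": 0,"ty": 0,"tz": 0.018,"wx": 0,"wy": 0,"wz": 0,"fingers": 0.3}
    - {"tx": 0,"ty": 0,"tz": 0.018,"wx": 0,"wy": 0,"wz": 0,"fingers": 0.3}
    - {"tx": 0,"ty": 0,"tz": 0.017,"wx": 0,"wy": 0,"wz": 0,"fingers": 0.3}
    - {"tx": 0,"ty": 0,"tz": 0,"wx": 0,"wy": 0,"wz": 0,"fingers": 0.3}

```text
time: 10.3
ee_pos: [0.5734, 0.0958, 0.0794]
tool_rot: [-0.002, 0.149, 0.989, -0.001]
wrist_force: [-0.0, 0.0, -0.4]
width: 0.0302
grasp_force: 0.0
```

>>> arm_command:
  plan:
    - {"tx": 0,"ty": 0,"tz": 0,"wx": 0,"wy": 0,"wz": 0,"fingers": 1}
    - {"tx": 0,"ty": 0,"tz": 0,"wx": 0,"wy": 0,"wz": 0,"fingers": 1}
    - {"tx": 0,"ty": 0,"tz": 0,"wx": 0,"wy": 0,"wz": 0,"fingers": 1}
    - {"tx": 0,"ty": 0,"tz": 0,"wx": 0,"wy": 0,"wz": 0,"fingers": 1}
    - {"tx": 0,"ty": 0,"tz": 0,"wx": 0,"wy": 0,"wz": 0,"fingers": 1}
  squeeze: 50

```text
time: 10.8
ee_pos: [0.5759, 0.0983, 0.082]
tool_rot: [0.001, 0.147, 0.989, 0.0]
wrist_force: [0.8, -0.2, 5.1]
width: 0.0022
grasp_force: 49.6
```

```bash
python3 -c "
from h import *
to([.573,.0995,.0815])
d=cam('wrist','w7'); c=d['image'][180:300,170:330]; cv2.imwrite('pics/w7b.png',cv2.resize(c,(800,600),interpolation=cv2.INTER_CUBIC))
to([.573,.0995,.0815])"
```

```text
t 10.8 p [0.5759 0.0983 0.082 ] x [-0.957  0.292 -0.002] z [ 0.002  0.    -1.   ] w 0.0022 F [ 0.8 -0.2  5.1]
shift [0.0031 0.0003 0.0005]
t 10.85 p [0.5759 0.0983 0.082 ] x [-0.957  0.292 -0.002] z [ 0.002  0.    -1.   ] w 0.0021 F [-0.1 -1.2  5.4]
shift [0.0031 0.0003 0.0005]
```

>>> arm_command:
  plan:
    - {"tx": 0,"ty": 0,"tz": -0.008,"wx": 0,"wy": 0,"wz": 0,"fingers": 1}
    - {"tx": 0,"ty": 0,"tz": -0.008,"wx": 0,"wy": 0,"wz": 0,"fingers": 1}
    - {"tx": 0,"ty": 0,"tz": -0.015,"wx": 0,"wy": 0,"wz": 0,"fingers": 1}
    - {"tx": 0,"ty": 0,"tz": -0.025,"wx": 0,"wy": 0,"wz": 0,"fingers": 1}
    - {"tx": 0,"ty": 0,"tz": -0.025,"wx": 0,"wy": 0,"wz": 0,"fingers": 1}
    - {"tx": 0,"ty": 0,"tz": 0,"wx": 0,"wy": 0,"wz": 0,"fingers": 1}

```text
time: 11.45
ee_pos: [0.5773, 0.0989, 0.1664]
tool_rot: [0.003, 0.147, 0.989, 0.001]
wrist_force: [-0.2, -0.3, -0.3]
width: 0.0022
grasp_force: 49.0
```

```bash
python3 -c "
from h import *
to([.573,.0995,.0815])
d=cam('wrist','w8'); c=d['image'][180:300,170:330]; cv2.imwrite('pics/w8b.png',cv2.resize(c,(800,600),interpolation=cv2.INTER_CUBIC))
e=cam('side','side1'); p=tcp()[0]; q=proj(e,p+[0,0,-.03]); print(q,proj(e,p)); x,y=int(q[0])-80,int(q[1])-60
both=np.hstack([cv2.resize(c,(400,300)),cv2.resize(e['image'][y+30:y+90,x+40:x+120],(400,300),interpolation=cv2.INTER_CUBIC)])
cv2.imwrite('pics/w8c.png',both)"
```

```text
t 11.45 p [0.5773 0.0989 0.1664] x [-0.957  0.292 -0.006] z [ 0.006  0.002 -1.   ] w 0.0022 F [-0.2 -0.3 -0.3]
shift [ 0.0048 -0.001   0.0849]
[188.40097854 210.04803287] [186.16000876 195.54556885]
```

View pics/w8c.png

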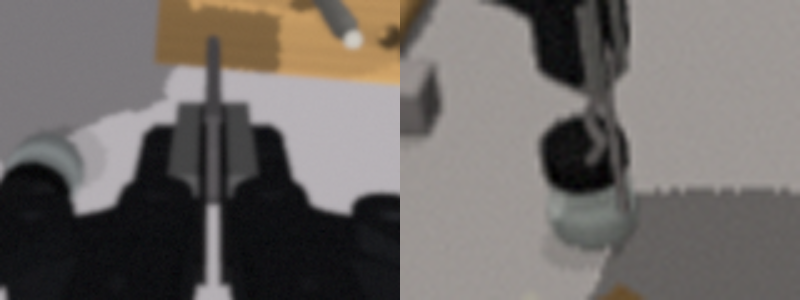

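The clip is held squarely. In the wrist half its tip shows at (213,38), wrist pixel about (255,195); in the side half the tip is at about (622,210). That was the tenth picture, so from here I use numbers only.

```bash
python3 -c "
from h import *
d=load('w8'); e=load('side1'); p,r,s=tcp()
t=(255.2,195.0); sx=(188-80+40+222/5, 210-60+30+212/5); print(sx)
P,err=tri((d,*t),(e,*sx)); print('tri',P.round(4),err,'tool',r.inv().apply(P-p).round(4))
for z in(.049,.052,.055): q=onz(d,*t,p[2]-z); print(z,r.inv().apply(q-p).round(4))
g=d['image'].mean(2); print(np.round(g[186:206,253:258].mean(1)).astype(int).tolist()); print(np.round(g[196:202,246:266].mean(0)).astype(int).tolist())
E=d['extrinsics']; print('cam in tool',r.inv().apply(E[:3,3]-p).round(4),r.inv().apply(E[:3,2]).round(3))
for z,u,v in ((.030,213,100),(.0,213,200)):
  q=onz(d,170+u/2.5,180+v/2.5,p[2]-z); print(z,r.inv().apply(q-p).round(4))
"
```

```text
(192.4, 222.4)
tri [0.5714 0.0997 0.1081] [np.float64(0.72), np.float64(0.72)] tool [ 0.0039 -0.0002  0.055 ]
0.049 [0.0051 0.0002 0.049 ]
0.052 [0.0042 0.0002 0.052 ]
0.055 [0.0033 0.0002 0.055 ]
[99, 99, 98, 97, 97, 98, 97, 95, 87, 79, 74, 73, 71, 70, 69, 69, 69, 69, 70, 70]
[96, 96, 96, 96, 96, 93, 83, 74, 68, 68, 69, 76, 88, 93, 96, 96, 96, 96, 96, 96]
cam in tool [ 0.0654 -0.0006 -0.1472] [-0.272  0.002  0.962]
0.03 [-0.0074  0.0001  0.03  ]
0.0 [-0.0213 -0.0001  0.    ]
```

>>> arm_command:
  plan:
    - {"tx": 0,"ty": 0,"tz": -0.006,"wx": 0,"wy": 0,"wz": -0.102,"fingers": 1}
    - {"tx": 0,"ty": 0,"tz": -0.006,"wx": 0,"wy": 0,"wz": -0.102,"fingers": 1}
    - {"tx": 0,"ty": 0,"tz": -0.006,"wx": 0,"wy": 0,"wz": -0.102,"fingers": 1}
    - {"tx": 0,"ty": 0,"tz": -0.006,"wx": 0,"wy": 0,"wz": -0.102,"fingers": 1}
    - {"tx": 0.0115,"ty": -0.04,"tz": 0,"wx": 0,"wy": 0,"wz": 0,"fingers": 1}
    - {"tx": 0.0115,"ty": -0.04,"tz": 0,"wx": 0,"wy": 0,"wz": 0,"fingers": 1}
    - {"tx": 0.0115,"ty": -0.04,"tz": 0,"wx": 0,"wy": 0,"wz": 0,"fingers": 1}
    - {"tx": 0.0115,"ty": -0.04,"tz": 0,"wx": 0,"wy": 0,"wz": 0,"fingers": 1}
    - {"tx": 0.0115,"ty": -0.04,"tz": 0,"wx": 0,"wy": 0,"wz": 0,"fingers": 1}
    - {"tx": 0.0115,"ty": -0.04,"tz": 0,"wx": 0,"wy": 0,"wz": 0,"fingers": 1}
    - {"tx": 0.0115,"ty": -0.04,"tz": 0,"wx": 0,"wy": 0,"wz": 0,"fingers": 1}

```text
time: 12.65
ee_pos: [0.5249, -0.1901, 0.1852]
tool_rot: [-0.001, -0.056, 0.998, 0.0]
wrist_force: [-0.8, 0.0, -0.7]
width: 0.0021
grasp_force: 49.0
```

>>> arm_command:
  plan:
    - {"tx": 0,"ty": 0,"tz": 0,"wx": 0,"wy": 0.114,"wz": 0,"fingers": 1}
    - {"tx": 0,"ty": 0,"tz": 0,"wx": 0,"wy": 0.114,"wz": 0,"fingers": 1}
    - {"tx": 0,"ty": 0,"tz": 0,"wx": 0,"wy": 0.114,"wz": 0,"fingers": 1}
    - {"tx": 0,"ty": 0,"tz": 0,"wx": 0,"wy": 0.114,"wz": 0,"fingers": 1}
    - {"tx": 0,"ty": 0,"tz": 0,"wx": 0,"wy": 0,"wz": 0,"fingers": 1}
    - {"tx": 0,"ty": 0,"tz": 0,"wx": 0,"wy": 0,"wz": 0,"fingers": 1}

```text
time: 13.25
ee_pos: [0.5258, -0.1887, 0.1847]
tool_rot: [-0.226, -0.055, 0.972, -0.012]
wrist_force: [-0.3, -0.3, -0.5]
width: 0.002
grasp_force: 49.1
```

```bash
cat >> h.py <<'E'
yaw=np.radians(6.3); xs=np.array([np.cos(yaw),np.sin(yaw),0]); ys=np.array([-np.sin(yaw),np.cos(yaw),0]); Z=np.array([0,0,1.])
def pre(H,lean,h,tip=(.004,0,.053)):
    p,r,s=tcp(); l=np.radians(lean); u=np.sin(l)*xs+np.cos(l)*Z; x=-np.cos(l)*xs+np.sin(l)*Z
    Rt=R.from_matrix(np.c_[x,np.cross(-u,x),-u]); t=np.array(H)+h*u-Rt.apply(tip)
    to(t); print("rotvec",(r.inv()*Rt).as_rotvec().round(4)); return t
E
python3 -c "
from h import *
d4,d5=load('w4'),load('w5')
print(onz(d4,255.9,109.5,.068).round(4),onz(d5,264,124.5,.068).round(4))
pre([.496,-.192,.068],26,.020)"
```

```text
[ 0.4949 -0.1923  0.068 ] [ 0.4958 -0.1917  0.068 ]
t 13.25 p [ 0.5258 -0.1887  0.1847] x [-0.892 -0.101  0.441] z [-0.438 -0.049 -0.898] w 0.002 F [-0.3 -0.3 -0.5]
shift [-0.0284 -0.0001  0.045 ]
rotvec [-0.0007 -0.0029  0.0026]
```

>>> arm_command:
  plan:
    - {"tx": -0.014,"ty": 0,"tz": 0.015,"wx": 0,"wy": 0,"wz": 0,"fingers": 1}
    - {"tx": -0.014,"ty": 0,"tz": 0.015,"wx": 0,"wy": 0,"wz": 0,"fingers": 1}
    - {"tx": 0,"ty": 0,"tz": 0.015,"wx": 0,"wy": 0,"wz": 0,"fingers": 1}
    - {"tx": 0,"ty": 0,"tz": 0,"wx": 0,"wy": 0,"wz": 0,"fingers": 1}
    - {"tx": 0,"ty": 0,"tz": 0,"wx": 0,"wy": 0,"wz": 0,"fingers": 1}

```text
time: 13.75
ee_pos: [0.5311, -0.1889, 0.1344]
tool_rot: [-0.225, -0.054, 0.973, -0.013]
wrist_force: [0.7, -0.4, 0.1]
width: 0.0021
grasp_force: 49.1
```

```bash
python3 -c "
from h import *
d=cam('wrist','w9'); im=d['image'].astype(float)
for _ in range(3): im+=cam('wrist')['image']
im/=4; np.save('pics/w9avg.npy',im); g=im.mean(2)
pre([.4955,-.192,.068],26,.020)
p,r,s=tcp(); print('tip px',proj(d,p+r.apply([.004,0,.053])),'hole surf px',proj(d,[.4955,-.192,.068]+.008*(np.sin(.454)*xs+np.cos(.454)*Z)),'axis px',proj(d,[.4955,-.192,.068]))
print('rows 160-205, cols 224..284 step2')
for v in range(150,212,2): print(v,' '.join('%3d'%x for x in g[v:v+2,226:290].reshape(2,32,2).mean((0,2))))
"
```

```text
t 13.95 p [ 0.5322 -0.1885  0.1344] x [-0.893 -0.1    0.438] z [-0.436 -0.05  -0.899] w 0.0023 F [ 0.4 -0.2 -1.1]
shift [-0.      0.0006  0.0028]
rotvec [-0.0014 -0.      0.0016]
tip px [256.66390003 202.0484117 ] hole surf px [257.34579038 196.35069217] axis px [257.26220854 193.56052924]
rows 160-205, cols 224..284 step2
150 105  93  92  92  92  91  91  92  92  92  92  92  91  90  90  90  90  90  90  90  90  90  91  91  90  91  91  90  91  91  91  91
152  92  87  88  88  91  91  89  88  88  88  88  88  88  87  87  87  87  86  86  86  86  86  87  87  86  87  86  86  86  86  86  86
154  89  87  90 100 111 112 104  91  88  88  88  88  88  88  89  88  88  88  87  87  86  87  88  88  87  87  87  87  86  86  85  85
156  89  87  95 116 123 123 119  99  88  88  88  88  89  89  89  89  88  88  88  87  87  87  88  88  88  87  87  87  88  87  86  85
158  89  87  98 121 125 124 122 100  87  88  88  88  88  88  88  88  88  88  88  88  87  87  88  88  88  87  87  87  88  87  86  87
160  88  87  93 115 123 122 115  92  85  88  89  88  88  87  87  87  87  88  88  88  87  87  88  88  87  87  87  88
[... 2616 characters left out ...]
  15  16  16  16  15  16  16  16  16  16
202  86  88  89  88  87  84  82  83  83  84  85  86  85  80  79  74  73  76  68  32  13  15  13  14  15  15  15  14  15  14  15  15
204  87  89  89  89  89  88  86  86  86  87  88  88  87  81  79  74  73  74  62  26  13  14  15  14  14  14  13  14  13  15  14  14
206  86  89  89  89  89  89  89  89  89  89  89  89  88  82  79  74  72  74  63  28  14  13  14  14  13  12  13  14  14  13  13  14
208  87  88  89  89  89  89  89  90  90  89  89  90  88  82  79  74  72  74  70  52  39  29  29  29  29  29  29  29  30  30  29  29
210  86  88  88  88  88  89  90  91  90  90  89  90  89  82  80  74  74  76  75  73  68  64  65  67  67  66  65  64  65  64  64  62
```

```bash
python3 -c "
from h import *
p,r,s=tcp()
for _ in range(2):
  d=cam('wrist'); p,r,s=tcp(); E=d['extrinsics']; print(p.round(4),'cam in tool',r.inv().apply(E[:3,3]-p).round(4),'fwd',r.inv().apply(E[:3,2]).round(4))
def q(w,x,y,z): return R.from_quat([x,y,z,w])
for f,p,w in(('w8',[.5773,.0989,.1664],q(.003,.147,.989,.001)),('w2',[.4955,-.1919,.1521],q(.001,-.07,.998,0)),('w5',[.5565,-.1892,.0505],q(-.246,-.054,.968,-.014))):
  E=load(f)['extrinsics']; print(f,w.inv().apply(E[:3,3]-p).round(4),w.inv().apply(E[:3,2]).round(4))
g=np.load('pics/w9avg.npy').mean(2)
for v in range(183,206): print(v,np.round(g[v,248:266]).astype(int).tolist())
"
```

```text
[ 0.5321 -0.1884  0.1342] cam in tool [ 0.0681 -0.0013 -0.1442] fwd [-2.676e-01  1.000e-04  9.635e-01]
[ 0.532  -0.1884  0.1339] cam in tool [ 0.0681 -0.0013 -0.1442] fwd [-0.2676  0.      0.9635]
w8 [ 0.0668 -0.0012 -0.1442] [-2.672e-01  5.000e-04  9.636e-01]
w2 [ 0.0672 -0.0012 -0.1444] [-2.671e-01 -3.000e-04  9.637e-01]
w5 [ 0.0674 -0.001  -0.1434] [-2.661e-01  5.000e-04  9.639e-01]
183 [86, 86, 85, 85, 85, 84, 85, 85, 86, 86, 85, 85, 86, 86, 79, 61, 38, 22]
184 [85, 85, 84, 84, 83, 81, 81, 83, 83, 83, 81, 82, 85, 86, 81, 66, 42, 24]
185 [89, 88, 88, 86, 85, 81, 78, 79, 80, 80, 79, 80, 83, 88, 86, 71, 48, 26]
186 [95, 95, 95, 94, 91, 85, 79, 79, 82, 82, 82, 82, 87, 93, 92, 79, 54, 30]
187 [104, 102, 102, 101, 98, 90, 82, 82, 85, 86, 86, 87, 90, 97, 97, 85, 59, 33]
188 [109, 108, 108, 107, 104, 95, 85, 83, 87, 89, 90, 91, 94, 101, 102, 90, 63, 35]
189 [114, 113, 113, 112, 109, 98, 85, 82, 85, 89, 90, 90, 95, 104, 107, 95, 68, 38]
190 [120, 120, 118, 117, 112, 101, 85, 79, 82, 85, 86, 88, 95, 107, 110, 99, 70, 40]
191 [124, 124, 123, 122, 117, 104, 84, 74, 76, 78, 78, 81, 94, 109, 1
[... 460 characters left out ...]
7, 116, 113, 103, 90, 82, 79, 76, 70, 67, 75, 92, 106, 110, 98, 71, 39]
198 [111, 111, 111, 108, 99, 87, 81, 79, 75, 70, 68, 74, 89, 102, 104, 94, 68, 38]
199 [106, 106, 107, 104, 96, 85, 81, 79, 75, 70, 69, 75, 88, 96, 99, 89, 64, 35]
200 [101, 101, 101, 99, 91, 84, 81, 79, 76, 71, 68, 76, 84, 90, 91, 81, 58, 32]
201 [94, 94, 93, 92, 85, 82, 80, 79, 76, 72, 71, 75, 79, 84, 83, 73, 51, 28]
202 [87, 88, 87, 86, 82, 80, 80, 79, 76, 73, 73, 74, 76, 79, 78, 66, 45, 24]
203 [85, 85, 85, 84, 81, 80, 80, 79, 77, 74, 74, 75, 75, 76, 72, 60, 38, 22]
204 [87, 87, 87, 85, 82, 80, 80, 79, 75, 73, 74, 74, 74, 73, 70, 55, 35, 20]
205 [90, 90, 89, 88, 83, 81, 81, 79, 76, 74, 73, 74, 74, 74, 69, 54, 34, 18]
```

>>> arm_command:
  plan:
    - {"tx": 0,"ty": 0,"tz": 0,"wx": 0,"wy": -0.035,"wz": 0,"fingers": 1}
    - {"tx": -0.0037,"ty": 0.0012,"tz": 0,"wx": 0,"wy": 0,"wz": 0,"fingers": 1}
    - {"tx": 0,"ty": 0,"tz": 0,"wx": 0,"wy": 0,"wz": 0,"fingers": 1}
    - {"tx": 0,"ty": 0,"tz": 0,"wx": 0,"wy": 0,"wz": 0,"fingers": 1}
    - {"tx": 0,"ty": 0,"tz": 0,"wx": 0,"wy": 0,"wz": 0,"fingers": 1}

```text
time: 14.55
ee_pos: [0.5349, -0.1865, 0.1316]
tool_rot: [-0.209, -0.055, 0.976, -0.012]
wrist_force: [-0.3, -0.9, -0.1]
width: 0.0024
grasp_force: 49.0
```

```bash
python3 -c "
from h import *
d=cam('wrist','w10'); im=d['image'].astype(float)
for _ in range(2): im+=cam('wrist')['image']
im/=3; np.save('pics/w10avg.npy',im); g=im.mean(2)
p,r,s=tcp(); E=d['extrinsics']; print(p.round(4),r.as_matrix()[:,2].round(3),'cam in tool',r.inv().apply(E[:3,3]-p).round(4),r.inv().apply(E[:3,2]).round(4), s['time'])
H=np.array([.4955,-.192,.068]); print('H in tool',r.inv().apply(H-p).round(4),'px',proj(d,H))
print('axle col profile rows 170..',np.round(g[170:206,238:250].mean(1)).astype(int).tolist())
for v in range(178,206): print(v,np.round(g[v,246:266]).astype(int).tolist())
"
```

```text
[ 0.5348 -0.1867  0.1317] [-0.406 -0.046 -0.913] cam in tool [ 0.0678 -0.0011 -0.144 ] [-2.671e-01  1.000e-04  9.637e-01] 14.7
H in tool [ 0.0101 -0.0009  0.0743] px [255.04992887 185.39638806]
axle col profile rows 170.. [88, 88, 88, 88, 88, 87, 85, 87, 93, 100, 107, 112, 117, 122, 125, 128, 129, 127, 123, 119, 114, 109, 104, 97, 90, 83, 84, 87, 89, 90, 90, 90, 91, 91, 91, 91]
178 [92, 92, 90, 90, 87, 82, 78, 77, 78, 80, 79, 81, 87, 92, 88, 74, 49, 27, 19, 17]
179 [99, 99, 98, 97, 92, 87, 82, 82, 83, 82, 82, 85, 90, 96, 96, 80, 55, 30, 20, 16]
180 [105, 105, 105, 104, 100, 91, 86, 86, 86, 86, 87, 89, 95, 101, 101, 86, 59, 34, 20, 19]
181 [111, 111, 111, 109, 104, 94, 86, 85, 85, 86, 88, 90, 97, 105, 104, 89, 62, 36, 21, 20]
182 [117, 117, 115, 114, 109, 94, 83, 82, 83, 85, 85, 89, 98, 107, 107, 93, 64, 35, 23, 20]
183 [123, 121, 120, 119, 112, 97, 81, 76, 78, 80, 82, 85, 98, 110, 111, 97, 66, 37, 24, 22]
184 [127, 126, 126, 123, 116, 98, 78, 71, 72, 74, 75, 81, 98, 113, 115, 99, 68, 38, 24, 22]
185 [129, 130, 130, 129, 121, 101, 79, 67, 67, 66, 68, 78, 99, 116, 117, 101, 70, 40, 25,
[... 1064 characters left out ...]
 53, 31, 20, 16, 12]
198 [91, 90, 91, 90, 91, 88, 83, 80, 80, 78, 76, 73, 73, 73, 69, 53, 31, 20, 14, 13]
199 [91, 91, 91, 91, 91, 88, 83, 79, 79, 79, 76, 73, 74, 73, 69, 54, 34, 16, 13, 12]
200 [90, 91, 91, 91, 91, 87, 82, 79, 79, 79, 76, 72, 73, 75, 71, 59, 39, 23, 17, 15]
201 [90, 91, 91, 91, 90, 87, 82, 79, 79, 78, 76, 73, 73, 74, 72, 66, 52, 40, 32, 26]
202 [91, 91, 91, 91, 90, 88, 82, 79, 79, 79, 76, 73, 74, 74, 75, 72, 65, 59, 54, 48]
203 [90, 91, 91, 91, 91, 88, 83, 80, 79, 78, 76, 73, 73, 75, 76, 75, 73, 71, 68, 65]
204 [91, 91, 92, 91, 91, 89, 84, 80, 80, 79, 76, 73, 75, 79, 78, 79, 78, 77, 75, 74]
205 [91, 91, 92, 91, 91, 90, 84, 81, 80, 79, 76, 75, 79, 83, 85, 84, 84, 82, 79, 81]
```

```bash
python3 -c "
from h import *
def ang(d,u,v,vc):
    # axis placed on ray of silhouette centre row vc at z=.068
    H=onz(d,u,vc,.068); o,r=ray(d,u,v); o=o-H; A=np.array([o@xs,o[2]]);B=np.array([r@xs,r[2]])
    a=B@B;b=A@B;c=A@A-.008**2;t=(-b-np.sqrt(max(b*b-a*c,0)))/a; q=A+t*B; return round(np.degrees(np.arctan2(q[0],q[1])),1)
print('w4',[ang(load('w4'),256,v,109.5) for v in(106.6,)])
print('w5',[ang(load('w5'),264,v,124.5) for v in(118,131.5)])
print('w9',[ang(load('w9'),256.5,v,193.8) for v in(190.8,191.3)])
print('w10',[ang(load('w10'),254.5,v,186.5) for v in(178,183.2,183.8)])
"
```

```text
w4 [np.float64(-7.6)]
w5 [np.float64(1.3), np.float64(53.9)]
w9 [np.float64(-8.3), np.float64(-5.3)]
w10 [np.float64(-51.0), np.float64(-10.2), np.float64(-6.6)]
```

>>> arm_command:
  plan:
    - {"tx": 0,"ty": 0,"tz": 0,"wx": 0,"wy": -0.02,"wz": 0,"fingers": 1}
    - {"tx": 0.0017,"ty": 0,"tz": 0.003,"wx": 0,"wy": 0,"wz": 0,"fingers": 1}
    - {"tx": 0,"ty": 0,"tz": 0.003,"wx": 0,"wy": 0,"wz": 0,"fingers": 1}
    - {"tx": 0,"ty": 0,"tz": 0.003,"wx": 0,"wy": 0,"wz": 0,"fingers": 1}
    - {"tx": 0,"ty": 0,"tz": 0,"wx": 0,"wy": 0,"wz": 0,"fingers": 1}
    - {"tx": 0,"ty": 0,"tz": 0,"wx": 0,"wy": 0,"wz": 0,"fingers": 1}

```text
time: 15.3
ee_pos: [0.5297, -0.1872, 0.1241]
tool_rot: [-0.199, -0.055, 0.978, -0.011]
wrist_force: [0.9, 0.3, 1.0]
width: 0.0023
grasp_force: 49.0
```

```bash
cat >> h.py <<'E'
def look(f,r0=176,r1=204,c0=246,c1=264):
    d=cam('wrist',f); g=d['image'].astype(float)
    for _ in range(2): g+=cam('wrist')['image']
    g=g.mean(2)/3; p,r,s=tcp(); H=np.array([.4955,-.192,.068]); print('H in tool',r.inv().apply(H-p).round(4),'F tool',r.inv().apply(s['wrist_force']).round(1),round(s['time'],2))
    print('axle rows from',r0-6,np.round(g[r0-6:r1,238:249].mean(1)).astype(int).tolist())
    for v in range(r0,r1): print(v,np.round(g[v,c0:c1]).astype(int).tolist())
E
python3 -c "
from h import *
look('w11',178,202)"
```

```text
H in tool [ 0.01   -0.0009  0.0653] F tool [-0.3  0.4 -0.5] 15.45
axle rows from 172 [89, 90, 89, 90, 90, 90, 88, 86, 87, 94, 102, 108, 113, 118, 122, 126, 129, 131, 130, 127, 123, 118, 114, 109, 103, 97, 89, 84, 86, 90]
178 [88, 88, 87, 88, 88, 87, 87, 89, 88, 90, 89, 88, 87, 87, 82, 67, 43, 25]
179 [84, 84, 85, 85, 85, 83, 84, 85, 86, 88, 86, 85, 86, 85, 80, 68, 46, 26]
180 [87, 85, 85, 85, 83, 80, 79, 79, 82, 82, 81, 81, 83, 86, 86, 76, 54, 31]
181 [92, 92, 92, 90, 87, 81, 78, 78, 79, 80, 80, 81, 84, 91, 94, 85, 62, 34]
182 [100, 100, 99, 97, 93, 85, 79, 81, 85, 86, 87, 86, 89, 95, 99, 92, 69, 37]
183 [106, 105, 105, 105, 99, 89, 83, 85, 88, 91, 92, 92, 94, 100, 105, 96, 72, 39]
184 [111, 111, 110, 110, 104, 91, 83, 85, 89, 91, 93, 93, 96, 103, 108, 100, 74, 40]
185 [116, 116, 115, 114, 108, 94, 82, 83, 86, 89, 90, 92, 96, 106, 111, 104, 76, 43]
186 [122, 121, 120, 118, 111, 97, 84, 80, 82, 86, 87, 88, 96, 108, 114, 106, 79, 43]
187 [127, 126, 125, 123, 116, 99, 82, 75, 76, 78, 80, 82, 94, 112, 118, 111, 82, 46]
188 [130, 130, 130, 129, 121, 102, 80, 69, 69, 69, 70, 77, 95, 113, 1
[... 387 characters left out ...]
, 117, 103, 84, 69, 67, 66, 69, 79, 96, 110, 115, 106, 78, 44]
194 [115, 115, 116, 115, 111, 98, 80, 72, 72, 72, 72, 78, 92, 106, 111, 103, 77, 42]
195 [110, 110, 110, 111, 108, 98, 84, 76, 77, 77, 75, 78, 91, 103, 107, 100, 74, 40]
196 [103, 105, 105, 105, 105, 98, 87, 79, 79, 79, 77, 78, 86, 95, 100, 93, 70, 39]
197 [98, 98, 99, 99, 99, 95, 86, 81, 80, 80, 76, 75, 78, 86, 90, 84, 62, 34]
198 [91, 91, 91, 92, 90, 87, 82, 80, 80, 79, 77, 72, 75, 79, 82, 75, 55, 32]
199 [85, 85, 86, 86, 84, 82, 78, 78, 79, 79, 76, 72, 73, 75, 76, 66, 48, 26]
200 [87, 87, 87, 88, 86, 84, 79, 79, 79, 79, 76, 73, 73, 74, 71, 61, 42, 21]
201 [90, 91, 90, 91, 91, 87, 82, 79, 80, 79, 77, 73, 74, 75, 71, 58, 39, 24]
```

>>> arm_command:
  plan:
    - {"tx": 0,"ty": 0,"tz": 0.0015,"wx": 0,"wy": 0,"wz": 0,"fingers": 1}
    - {"tx": 0,"ty": 0,"tz": 0.0015,"wx": 0,"wy": 0,"wz": 0,"fingers": 1}
    - {"tx": 0,"ty": 0,"tz": 0,"wx": 0,"wy": 0,"wz": 0,"fingers": 1}

```text
time: 15.75
ee_pos: [0.5283, -0.1874, 0.1212]
tool_rot: [-0.199, -0.055, 0.978, -0.011]
wrist_force: [-0.7, -1.8, -1.0]
width: 0.0022
grasp_force: 49.0
```

>>> arm_command:
  plan:
    - {"tx": 0,"ty": 0,"tz": 0.001,"wx": 0,"wy": 0,"wz": 0,"fingers": 1}
    - {"tx": 0,"ty": 0,"tz": 0.001,"wx": 0,"wy": 0,"wz": 0,"fingers": 1}

```text
time: 15.95
ee_pos: [0.5281, -0.1875, 0.1197]
tool_rot: [-0.199, -0.055, 0.978, -0.011]
wrist_force: [1.3, 0.9, 4.2]
width: 0.0023
grasp_force: 49.6
```

>>> arm_command:
  plan:
    - {"tx": 0,"ty": 0,"tz": 0.001,"wx": 0,"wy": 0,"wz": 0,"fingers": 1}
    - {"tx": 0,"ty": 0,"tz": 0.001,"wx": 0,"wy": 0,"wz": 0,"fingers": 1}

```text
time: 16.15
ee_pos: [0.5284, -0.1876, 0.119]
tool_rot: [-0.198, -0.055, 0.979, -0.011]
wrist_force: [3.2, 1.1, 11.0]
width: 0.0021
grasp_force: 50.4
```

```bash
python3 -c "
from h import *
look('w12',180,200)"
```

```text
H in tool [ 0.0112 -0.0005  0.0599] F tool [-0.7 -0.2 -7.1] 16.3
axle rows from 174 [90, 91, 91, 91, 91, 88, 87, 92, 99, 105, 111, 116, 120, 124, 128, 131, 132, 130, 127, 122, 118, 113, 109, 103, 97, 90]
180 [85, 85, 85, 84, 84, 82, 83, 83, 83, 81, 83, 82, 86, 88, 87, 81, 64, 41]
181 [91, 90, 90, 89, 86, 82, 80, 78, 78, 78, 77, 79, 83, 89, 91, 87, 69, 46]
182 [98, 98, 97, 96, 93, 86, 81, 78, 81, 81, 81, 82, 84, 92, 97, 93, 77, 50]
183 [105, 104, 103, 102, 99, 91, 83, 81, 86, 87, 87, 86, 88, 97, 103, 98, 81, 54]
184 [109, 109, 108, 108, 104, 95, 84, 82, 85, 87, 88, 87, 90, 100, 108, 104, 87, 59]
185 [115, 114, 113, 113, 108, 98, 84, 81, 83, 84, 85, 85, 89, 102, 111, 107, 89, 60]
186 [120, 119, 118, 116, 112, 99, 84, 77, 80, 82, 84, 84, 89, 103, 113, 111, 93, 62]
187 [125, 124, 124, 122, 116, 102, 84, 75, 76, 80, 81, 81, 88, 105, 117, 114, 95, 64]
188 [130, 129, 129, 127, 121, 105, 85, 72, 72, 74, 75, 76, 87, 107, 121, 118, 99, 67]
189 [133, 133, 133, 132, 125, 108, 87, 72, 68, 68, 69, 70, 86, 110, 123, 121, 101, 68]
190 [133, 134, 135, 134, 128, 111, 90, 73, 66, 65, 65, 71, 89, 112, 125, 122, 102, 68]
191 [131, 132, 132, 133, 128, 113, 93, 76, 67, 63, 65, 72, 91, 113, 124, 120, 101, 66]
192 [127, 129, 129, 130, 126, 113, 94, 76, 67, 65, 65, 73, 94, 113, 121, 117, 98, 66]
193 [124, 123, 124, 125, 122, 112, 95, 76, 68, 68, 69, 74, 92, 110, 118, 113, 93, 64]
194 [119, 120, 120, 120, 117, 107, 89, 76, 73, 73, 72, 76, 88, 105, 113, 110, 92, 62]
195 [114, 115, 115, 115, 113, 103, 88, 78, 78, 78, 76, 75, 85, 102, 112, 107, 90, 60]
196 [110, 109, 111, 111, 109, 101, 88, 81, 80, 80, 77, 76, 86, 101, 109, 106, 89, 60]
197 [105, 104, 106, 104, 104, 99, 87, 81, 80, 80, 78, 77, 83, 98, 105, 101, 84, 55]
198 [99, 99, 98, 99, 99, 94, 84, 79, 79, 82, 78, 75, 80, 89, 97, 93, 78, 51]
199 [91, 92, 92, 92, 92, 87, 80, 78, 80, 80, 77, 74, 74, 82, 87, 84, 68, 44]
```

>>> arm_command:
  plan:
    - {"tx": 0,"ty": 0,"tz": -0.003,"wx": 0,"wy": 0,"wz": 0,"fingers": 1}
    - {"tx": 0.0032,"ty": 0,"tz": 0,"wx": 0,"wy": 0,"wz": 0,"fingers": 1}
    - {"tx": 0,"ty": 0,"tz": 0,"wx": 0,"wy": 0,"wz": 0,"fingers": 1}
    - {"tx": 0,"ty": 0,"tz": 0,"wx": 0,"wy": 0,"wz": 0,"fingers": 1}

```text
time: 16.7
ee_pos: [0.5248, -0.1878, 0.1216]
tool_rot: [-0.199, -0.055, 0.978, -0.011]
wrist_force: [0.4, 0.7, -0.4]
width: 0.0021
grasp_force: 49.1
```

```bash
python3 -c "
from h import *
look('w13',184,204)"
```

```text
H in tool [ 0.0066 -0.0009  0.061 ] F tool [-0.3  0.4  0.2] 16.85
axle rows from 178 [90, 90, 90, 90, 90, 90, 88, 85, 88, 95, 103, 108, 114, 118, 123, 126, 129, 131, 130, 127, 123, 119, 114, 110, 104, 98]
184 [87, 88, 87, 87, 87, 89, 88, 89, 88, 88, 89, 89, 90, 88, 85, 72, 50, 26]
185 [83, 83, 83, 83, 84, 84, 84, 83, 82, 83, 83, 84, 87, 86, 84, 73, 51, 28]
186 [86, 86, 86, 85, 85, 82, 79, 77, 78, 77, 78, 79, 84, 89, 88, 79, 58, 32]
187 [94, 94, 92, 92, 89, 82, 77, 77, 79, 79, 79, 80, 84, 92, 95, 87, 64, 34]
188 [101, 101, 100, 99, 94, 86, 81, 82, 84, 86, 87, 87, 89, 96, 100, 92, 69, 39]
189 [106, 106, 106, 105, 99, 90, 84, 86, 88, 91, 94, 94, 94, 100, 105, 97, 72, 41]
190 [112, 111, 111, 111, 104, 91, 83, 83, 88, 90, 93, 95, 96, 103, 109, 101, 77, 44]
191 [116, 116, 116, 114, 108, 92, 82, 81, 84, 88, 90, 93, 97, 107, 112, 105, 78, 45]
192 [123, 122, 121, 119, 111, 95, 79, 76, 81, 85, 87, 90, 97, 110, 115, 108, 82, 48]
193 [127, 127, 126, 124, 116, 96, 77, 73, 75, 80, 81, 85, 95, 112, 120, 112, 86, 50]
194 [131, 132, 131, 129, 121, 99, 78, 71, 75, 78, 76, 81, 96, 115, 124, 116, 88, 52]
195 [133, 133, 134, 132, 125, 103, 81, 75, 76, 79, 77, 80, 99, 116, 125, 117, 90, 53]
196 [131, 133, 133, 133, 127, 107, 85, 76, 78, 79, 78, 83, 103, 119, 124, 116, 88, 52]
197 [128, 129, 130, 130, 125, 109, 89, 79, 78, 80, 78, 86, 103, 117, 122, 113, 86, 50]
198 [124, 125, 126, 125, 122, 109, 90, 79, 79, 80, 78, 84, 100, 112, 116, 107, 83, 49]
199 [120, 121, 121, 120, 117, 104, 86, 79, 78, 80, 78, 80, 92, 103, 109, 103, 80, 48]
200 [115, 115, 116, 116, 111, 98, 84, 77, 80, 80, 77, 77, 86, 96, 102, 99, 76, 46]
201 [111, 111, 111, 111, 108, 97, 85, 78, 80, 80, 76, 78, 85, 94, 99, 95, 73, 44]
202 [105, 105, 106, 106, 104, 98, 87, 80, 79, 79, 78, 78, 86, 93, 95, 89, 67, 38]
203 [99, 99, 100, 101, 99, 94, 86, 81, 79, 80, 77, 77, 82, 86, 89, 83, 61, 35]
```

>>> arm_command:
  plan:
    - {"tx": 0,"ty": 0,"tz": 0.0015,"wx": 0,"wy": 0,"wz": 0,"fingers": 1}
    - {"tx": 0,"ty": 0,"tz": 0.0015,"wx": 0,"wy": 0,"wz": 0,"fingers": 1}

```text
time: 17.05
ee_pos: [0.5255, -0.1879, 0.1202]
tool_rot: [-0.198, -0.055, 0.979, -0.011]
wrist_force: [2.8, 1.5, 14.0]
width: 0.0022
grasp_force: 50.7
```

>>> arm_command:
  plan:
    - {"tx": 0,"ty": 0,"tz": 0.001,"wx": 0,"wy": 0,"wz": 0,"fingers": 1}
    - {"tx": 0,"ty": 0,"tz": 0.001,"wx": 0,"wy": 0,"wz": 0,"fingers": 1}

```text
time: 17.25
ee_pos: [0.5258, -0.1881, 0.1196]
tool_rot: [-0.197, -0.055, 0.979, -0.012]
wrist_force: [4.7, 2.2, 19.0]
width: 0.0025
grasp_force: 51.4
```

```bash
python3 -c "
from h import *
to([.5,-.19,.1])
p,r,s=tcp();print('H in tool',r.inv().apply(np.array([.4955,-.192,.068])-p).round(4),'F tool',r.inv().apply(s['wrist_force']).round(1),r.inv().apply(s['moment']).round(2))"
```

```text
t 17.25 p [ 0.5258 -0.1881  0.1196] x [-0.917 -0.103  0.386] z [-0.384 -0.045 -0.922] w 0.0025 F [ 4.7  2.2 19. ]
shift [0.0163 0.001  0.028 ]
H in tool [ 0.0082 -0.0004  0.0594] F tool [  2.8   1.7 -19.4] [-0.34  0.62  0.  ]
```

The clip met about 19 N on the axle without entering, so I back off at once. The dark opening is centred near 27° in both views, so I shift a little the other way and lean a bit more.

>>> arm_command:
  plan:
    - {"tx": 0,"ty": 0,"tz": -0.0055,"wx": 0,"wy": 0,"wz": 0,"fingers": 1}
    - {"tx": -0.0041,"ty": 0,"tz": 0,"wx": 0,"wy": 0,"wz": 0,"fingers": 1}
    - {"tx": 0,"ty": 0,"tz": 0,"wx": 0,"wy": 0.045,"wz": 0,"fingers": 1}
    - {"tx": 0,"ty": 0,"tz": 0,"wx": 0,"wy": 0,"wz": 0,"fingers": 1}
    - {"tx": 0,"ty": 0,"tz": 0,"wx": 0,"wy": 0,"wz": 0,"fingers": 1}

```text
time: 17.75
ee_pos: [0.529, -0.1872, 0.1198]
tool_rot: [-0.221, -0.055, 0.974, -0.012]
wrist_force: [-0.3, -0.6, -0.2]
width: 0.0025
grasp_force: 49.0
```

```bash
python3 -c "
from h import *
look('w14',180,204)"
```

```text
H in tool [ 0.0077 -0.0007  0.0619] F tool [-0.4  0.2  0.7] 17.9
axle rows from 174 [89, 89, 89, 89, 89, 89, 90, 89, 87, 85, 90, 98, 104, 110, 115, 120, 124, 127, 130, 131, 130, 126, 122, 118, 113, 108, 103, 96, 89, 84]
180 [90, 89, 89, 89, 89, 88, 89, 89, 89, 88, 89, 89, 89, 89, 84, 72, 47, 27]
181 [88, 89, 89, 88, 89, 89, 89, 89, 89, 90, 89, 90, 90, 88, 85, 70, 48, 26]
182 [87, 87, 86, 86, 86, 88, 87, 89, 88, 87, 88, 88, 89, 88, 84, 71, 48, 27]
183 [85, 84, 85, 83, 84, 84, 84, 85, 83, 81, 82, 84, 87, 88, 85, 73, 51, 29]
184 [88, 88, 88, 87, 85, 81, 79, 80, 79, 78, 78, 79, 86, 89, 89, 79, 58, 33]
185 [97, 95, 95, 94, 90, 82, 77, 81, 83, 84, 83, 83, 87, 93, 96, 88, 65, 38]
186 [101, 102, 102, 100, 96, 86, 81, 85, 90, 92, 90, 89, 92, 98, 103, 95, 71, 40]
187 [109, 108, 107, 106, 101, 90, 84, 86, 92, 94, 93, 91, 95, 101, 106, 99, 74, 43]
188 [113, 113, 112, 110, 106, 93, 84, 86, 91, 93, 93, 91, 95, 104, 110, 103, 77, 45]
189 [119, 118, 116, 116, 108, 92, 81, 83, 89, 92, 91, 91, 95, 106, 113, 105, 80, 46]
190 [124, 123, 122, 120, 113, 95, 80, 79, 83, 86, 85, 86, 94, 109, 117, 108, 82, 4
[... 386 characters left out ...]
77, 78, 79, 78, 85, 103, 118, 122, 113, 86, 48]
196 [123, 122, 124, 123, 119, 105, 85, 79, 80, 79, 79, 84, 99, 112, 118, 109, 83, 49]
197 [118, 119, 119, 118, 114, 100, 82, 77, 80, 81, 78, 82, 94, 108, 114, 107, 81, 47]
198 [114, 114, 114, 114, 110, 98, 83, 78, 80, 80, 78, 80, 91, 104, 112, 104, 78, 45]
199 [109, 108, 110, 109, 107, 98, 85, 80, 81, 80, 80, 79, 89, 99, 106, 99, 74, 43]
200 [104, 104, 104, 105, 103, 98, 87, 81, 81, 81, 78, 78, 84, 93, 98, 91, 69, 40]
201 [97, 98, 98, 99, 98, 92, 85, 80, 81, 81, 77, 75, 79, 84, 89, 82, 62, 37]
202 [90, 91, 92, 92, 90, 86, 80, 79, 81, 81, 78, 74, 75, 80, 80, 75, 56, 31]
203 [86, 85, 87, 87, 86, 82, 79, 79, 81, 80, 77, 74, 74, 74, 74, 67, 48, 29]
```

>>> arm_command:
  plan:
    - {"tx": 0,"ty": 0,"tz": 0.0015,"wx": 0,"wy": 0,"wz": 0,"fingers": 1}
    - {"tx": 0,"ty": 0,"tz": 0.001,"wx": 0,"wy": 0,"wz": 0,"fingers": 1}
    - {"tx": 0,"ty": 0,"tz": 0.0005,"wx": 0,"wy": 0,"wz": 0,"fingers": 1}

```text
time: 18.2
ee_pos: [0.5288, -0.1876, 0.1188]
tool_rot: [-0.22, -0.055, 0.974, -0.013]
wrist_force: [2.1, 0.9, 7.0]
width: 0.0023
grasp_force: 49.9
```

```bash
cat >> h.py <<'E'
def feel():
    p,r,s=tcp(); print(round(s['time'],2),'H in tool',r.inv().apply(np.array([.4955,-.192,.068])-p).round(4),'F tool',r.inv().apply(s['wrist_force']).round(1),'M',r.inv().apply(s['moment']).round(2),'lean',np.degrees(np.arcsin(-r.as_matrix()[:,2]@xs)).round(1))
E
python3 -c "
from h import *
feel()"
```

```text
18.2 H in tool [ 0.0085 -0.0007  0.0603] F tool [ 1.   0.7 -7.3] M [-0.1  -0.09  0.  ] lean 25.4
```

Three touches between about 20° and 50° all met solid metal, so the dark patch may not be the hole. The lighter patch, centred at -29° with just the bore's width, fits too. I'll lift, lean the other way and look.

```bash
python3 -c "
from h import *
pre([.4955,-.192,.068],-28,.024,(.007,-.0007,.052))
for f,u,v in (('w4',256,109.5),('w5',264,124.5)):
  g=np.load('pics/%savg.npy'%f).mean(2); print(f)
  for r_ in (range(88,130) if f=='w4' else range(106,142)): print(r_,np.round(g[r_,246:268] if f=='w4' else g[r_,255:273]).astype(int).tolist())
"
```

```text
t 18.2 p [ 0.5288 -0.1876  0.1188] x [-0.897 -0.101  0.43 ] z [-0.427 -0.049 -0.903] w 0.0023 F [2.1 0.9 7. ]
shift [0.0653 0.0001 0.0094]
rotvec [-4.000e-04 -9.327e-01  2.500e-03]
w4
88 [137, 152, 158, 160, 160, 159, 158, 157, 156, 156, 156, 157, 157, 157, 157, 157, 157, 157, 156, 156, 154, 141]
89 [139, 152, 156, 157, 156, 156, 153, 149, 147, 146, 147, 148, 149, 150, 151, 153, 154, 154, 154, 154, 151, 138]
90 [134, 146, 150, 150, 148, 146, 140, 136, 134, 134, 134, 136, 138, 140, 140, 142, 145, 148, 149, 150, 146, 133]
91 [128, 136, 138, 138, 137, 133, 127, 124, 123, 125, 126, 126, 128, 129, 127, 131, 137, 142, 145, 145, 141, 128]
92 [123, 128, 129, 130, 128, 122, 118, 116, 116, 117, 119, 118, 120, 118, 116, 122, 135, 144, 147, 146, 141, 126]
93 [122, 125, 125, 124, 120, 114, 111, 109, 109, 109, 109, 110, 110, 108, 106, 115, 135, 146, 151, 151, 144, 129]
94 [122, 123, 124, 120, 113, 106, 103, 102, 102, 102, 102, 103, 102, 99, 101, 111, 133, 148, 156, 157, 150, 133]
95 [124, 124, 122, 118, 108, 99, 97, 98, 100, 101, 101, 101, 101, 99, 100, 111, 131, 152, 163, 165, 159, 142]
96 [127, 
[... 6002 characters left out ...]
, 106, 97, 86, 82, 85, 86, 84, 84, 88, 93, 100, 108, 113, 113]
134 [110, 110, 110, 108, 103, 95, 85, 82, 86, 88, 86, 85, 88, 91, 95, 102, 107, 106]
135 [106, 106, 106, 102, 97, 92, 86, 83, 86, 89, 87, 86, 87, 88, 91, 97, 101, 101]
136 [99, 101, 100, 97, 92, 90, 87, 86, 88, 89, 89, 89, 86, 85, 87, 92, 96, 94]
137 [94, 95, 94, 91, 87, 85, 89, 92, 92, 92, 93, 92, 88, 83, 84, 89, 91, 90]
138 [90, 91, 91, 88, 85, 85, 89, 95, 98, 97, 98, 98, 92, 84, 82, 85, 86, 82]
139 [91, 90, 91, 90, 87, 86, 91, 96, 99, 100, 100, 100, 93, 86, 85, 86, 84, 77]
140 [96, 97, 96, 95, 93, 92, 94, 98, 98, 98, 98, 99, 95, 91, 90, 90, 86, 76]
141 [100, 100, 99, 99, 99, 97, 98, 100, 99, 99, 99, 98, 97, 96, 96, 95, 91, 78]
```

>>> arm_command:
  plan:
    - {"tx": 0,"ty": 0,"tz": -0.01,"wx": 0,"wy": 0,"wz": 0,"fingers": 1}
    - {"tx": 0,"ty": 0,"tz": -0.03,"wx": 0,"wy": 0,"wz": 0,"fingers": 1}

```text
time: 18.4
ee_pos: [0.5427, -0.1853, 0.1528]
tool_rot: [-0.224, -0.054, 0.973, -0.012]
wrist_force: [-0.5, -0.4, -0.5]
width: 0.002
grasp_force: 49.1
```

>>> arm_command:
  plan:
    - {"tx": 0,"ty": 0,"tz": -0.02,"wx": 0,"wy": -0.133,"wz": 0,"fingers": 1}
    - {"tx": 0,"ty": 0,"tz": 0,"wx": 0,"wy": -0.133,"wz": 0,"fingers": 1}
    - {"tx": 0,"ty": 0,"tz": 0,"wx": 0,"wy": -0.133,"wz": 0,"fingers": 1}
    - {"tx": 0,"ty": 0,"tz": 0,"wx": 0,"wy": -0.133,"wz": 0,"fingers": 1}
    - {"tx": 0,"ty": 0,"tz": 0,"wx": 0,"wy": -0.133,"wz": 0,"fingers": 1}
    - {"tx": 0,"ty": 0,"tz": 0,"wx": 0,"wy": -0.133,"wz": 0,"fingers": 1}
    - {"tx": 0,"ty": 0,"tz": 0,"wx": 0,"wy": -0.133,"wz": 0,"fingers": 1}
    - {"tx": 0,"ty": 0,"tz": 0,"wx": 0,"wy": 0,"wz": 0,"fingers": 1}
    - {"tx": 0,"ty": 0,"tz": 0,"wx": 0,"wy": 0,"wz": 0,"fingers": 1}

```text
time: 19.3
ee_pos: [0.5545, -0.184, 0.1717]
tool_rot: [0.225, -0.055, 0.973, 0.016]
wrist_force: [0.4, -0.5, 0.3]
width: 0.0026
grasp_force: 49.0
```

```bash
python3 -c "
from h import *
pre([.4955,-.192,.068],-28,.024,(.007,-.0007,.052))"
```

```text
t 19.3 p [ 0.5545 -0.184   0.1717] x [-0.893 -0.099 -0.44 ] z [ 0.436  0.055 -0.898] w 0.0026 F [ 0.4 -0.5  0.3]
shift [ 0.0946 -0.0007 -0.0093]
rotvec [ 0.0072 -0.0332  0.0003]
```

>>> arm_command:
  plan:
    - {"tx": 0.02,"ty": 0,"tz": -0.007,"wx": 0.007,"wy": -0.033,"wz": 0,"fingers": 1}
    - {"tx": 0.025,"ty": 0,"tz": 0,"wx": 0,"wy": 0,"wz": 0,"fingers": 1}
    - {"tx": 0.025,"ty": 0,"tz": 0,"wx": 0,"wy": 0,"wz": 0,"fingers": 1}
    - {"tx": 0.02,"ty": 0,"tz": 0,"wx": 0,"wy": 0,"wz": 0,"fingers": 1}
    - {"tx": 0,"ty": 0,"tz": 0,"wx": 0,"wy": 0,"wz": 0,"fingers": 1}
    - {"tx": 0,"ty": 0,"tz": 0,"wx": 0,"wy": 0,"wz": 0,"fingers": 1}

```text
time: 19.9
ee_pos: [0.4763, -0.1952, 0.1465]
tool_rot: [0.236, -0.057, 0.97, 0.018]
wrist_force: [0.4, 0.7, 0.8]
width: 0.0023
grasp_force: 49.1
```

```bash
python3 -c "
from h import *
pre([.4955,-.192,.068],-28,.024,(.007,-.0007,.052))
d=cam('wrist'); print(proj(d,[.4955,-.192,.068]))
look('w15',170,206)"
```

```text
t 19.9 p [ 0.4763 -0.1952  0.1465] x [-0.882 -0.101 -0.46 ] z [ 0.456  0.061 -0.888] w 0.0023 F [0.4 0.7 0.8]
shift [0.0127 0.0018 0.0026]
rotvec [ 0.0105 -0.0107  0.004 ]
[256.79196125 172.62384044]
H in tool [ 0.018  -0.      0.0788] F tool [ 0.1 -0.6 -0.3] 20.1
axle rows from 164 [131, 120, 108, 105, 111, 119, 127, 135, 143, 150, 155, 159, 161, 164, 167, 168, 167, 162, 160, 164, 177, 192, 200, 202, 202, 202, 202, 202, 202, 202, 202, 202, 202, 202, 202, 202, 202, 202, 202, 202, 202, 202]
170 [116, 114, 114, 115, 117, 119, 119, 121, 131, 139, 142, 138, 132, 133, 135, 127, 108, 76]
171 [121, 120, 119, 120, 121, 124, 124, 127, 133, 136, 137, 135, 134, 142, 145, 138, 115, 80]
172 [126, 126, 124, 123, 123, 125, 126, 124, 123, 121, 120, 119, 124, 143, 153, 147, 123, 85]
173 [131, 130, 129, 127, 127, 127, 125, 119, 108, 104, 102, 103, 113, 137, 157, 156, 130, 90]
174 [133, 132, 132, 131, 130, 131, 126, 113, 101, 98, 99, 98, 107, 134, 159, 161, 136, 94]
175 [135, 134, 134, 133, 133, 134, 129, 112, 95, 92, 92, 92, 102, 132, 161, 165, 141, 98]
176 [135, 135, 134, 134, 136, 136, 133, 111, 90,
[... 2026 characters left out ...]
160, 120, 90, 82, 87, 119, 167, 193, 201, 203, 202, 202]
199 [202, 202, 202, 201, 201, 189, 159, 118, 89, 81, 86, 119, 166, 193, 200, 202, 202, 202]
200 [202, 201, 203, 201, 200, 188, 154, 113, 88, 81, 87, 119, 165, 193, 201, 201, 202, 202]
201 [202, 201, 202, 202, 199, 187, 152, 110, 87, 81, 87, 119, 166, 193, 201, 202, 202, 202]
202 [202, 201, 202, 202, 199, 186, 151, 109, 86, 81, 86, 119, 166, 194, 201, 202, 202, 202]
203 [202, 202, 202, 202, 200, 186, 152, 110, 87, 82, 87, 119, 167, 193, 200, 201, 202, 202]
204 [201, 202, 202, 201, 200, 186, 151, 110, 87, 82, 87, 119, 166, 193, 201, 201, 201, 202]
205 [202, 202, 202, 202, 200, 186, 151, 110, 87, 82, 86, 117, 163, 192, 200, 201, 201, 202]
```

```bash
python3 -c "
from h import *
d=load('w15'); g=d['image'].mean(2)
for v in range(160,187): print(v,np.round(g[v,244:268]).astype(int).tolist())
"
```

```text
160 [137, 137, 136, 136, 136, 136, 136, 136, 135, 135, 136, 136, 136, 137, 135, 136, 136, 130, 114, 88, 62, 50, 40, 32]
161 [137, 136, 136, 136, 136, 136, 136, 135, 135, 134, 136, 136, 137, 136, 136, 136, 135, 130, 107, 72, 39, 25, 18, 20]
162 [136, 136, 135, 136, 136, 136, 136, 135, 136, 134, 136, 136, 138, 137, 137, 137, 136, 126, 102, 64, 31, 17, 14, 19]
163 [135, 134, 134, 135, 133, 136, 135, 135, 134, 136, 133, 134, 134, 136, 135, 136, 134, 125, 99, 65, 33, 24, 18, 20]
164 [130, 130, 130, 129, 130, 129, 131, 131, 129, 127, 127, 128, 128, 128, 126, 127, 127, 119, 97, 61, 31, 20, 22, 17]
165 [117, 116, 117, 117, 118, 118, 118, 116, 115, 110, 112, 117, 119, 117, 112, 110, 112, 107, 89, 58, 31, 22, 26, 21]
166 [105, 104, 104, 103, 104, 104, 105, 104, 101, 100, 107, 121, 128, 125, 112, 101, 102, 100, 88, 62, 35, 22, 22, 21]
167 [102, 102, 103, 102, 102, 102, 103, 104, 101, 102, 114, 129, 141, 140, 122, 105, 105, 105, 96, 71, 41, 25, 26, 22]
168 [108, 106, 106, 106, 108, 107, 111, 110, 107, 103, 114, 130, 143, 141, 125, 114, 114, 114, 102, 74, 43, 30, 24, 23]
169 [113, 111, 110, 112, 
[... 1406 characters left out ...]
137, 136, 145, 167, 181, 181, 164, 133, 102, 83, 76, 80, 97, 130, 153, 161, 146, 112, 64, 38, 33, 33]
182 [162, 155, 152, 150, 150, 163, 174, 173, 162, 137, 109, 89, 84, 87, 106, 137, 158, 162, 149, 111, 64, 39, 32, 32]
183 [167, 166, 166, 165, 163, 167, 172, 172, 163, 146, 127, 115, 112, 113, 128, 150, 164, 164, 147, 108, 63, 36, 31, 29]
184 [179, 179, 180, 180, 180, 180, 181, 182, 177, 170, 161, 157, 157, 156, 162, 169, 176, 169, 146, 99, 55, 35, 26, 28]
185 [194, 196, 194, 194, 195, 195, 195, 194, 193, 190, 188, 187, 188, 188, 188, 190, 191, 180, 145, 96, 50, 30, 27, 28]
186 [200, 200, 201, 200, 201, 201, 202, 201, 200, 200, 199, 199, 198, 200, 199, 200, 198, 186, 148, 94, 48, 30, 26, 26]
```

>>> arm_command:
  plan:
    - {"tx": 0.012,"ty": 0.001,"tz": 0,"wx": 0.01,"wy": -0.011,"wz": 0.004,"fingers": 1}
    - {"tx": 0,"ty": 0,"tz": 0.006,"wx": 0,"wy": 0,"wz": 0,"fingers": 1}
    - {"tx": 0,"ty": 0,"tz": 0.006,"wx": 0,"wy": 0,"wz": 0,"fingers": 1}
    - {"tx": 0,"ty": 0,"tz": 0.002,"wx": 0,"wy": 0,"wz": 0,"fingers": 1}
    - {"tx": 0,"ty": 0,"tz": 0,"wx": 0,"wy": 0,"wz": 0,"fingers": 1}
    - {"tx": 0,"ty": 0,"tz": 0,"wx": 0,"wy": 0,"wz": 0,"fingers": 1}

```text
time: 20.7
ee_pos: [0.4717, -0.1993, 0.1409]
tool_rot: [0.233, -0.054, 0.971, 0.019]
wrist_force: [0.4, 0.4, -0.8]
width: 0.0026
grasp_force: 49.1
```

```bash
python3 -c "
from h import *
feel()
look('w16',178,204,244,268); feel()"
```

```text
20.7 H in tool [0.0113 0.0036 0.0761] F tool [-0.1  0.4  0.9] M [0.01 0.57 0.01] lean -27.0
H in tool [0.0111 0.0038 0.0763] F tool [-0.1 -0.7  0.5] 20.85
axle rows from 172 [136, 135, 131, 119, 109, 107, 112, 120, 130, 140, 149, 156, 162, 170, 182, 189, 192, 189, 185, 179, 173, 173, 185, 196, 201, 202, 202, 202, 202, 202, 202, 202]
178 [110, 109, 109, 108, 109, 110, 110, 110, 111, 111, 112, 111, 109, 106, 110, 121, 132, 133, 119, 109, 112, 114, 105, 79]
179 [118, 115, 115, 114, 116, 117, 117, 121, 123, 124, 124, 124, 120, 119, 122, 127, 133, 130, 119, 114, 122, 125, 113, 86]
180 [127, 122, 120, 121, 122, 124, 127, 131, 134, 135, 135, 135, 134, 134, 135, 135, 134, 130, 124, 127, 136, 136, 120, 89]
181 [139, 128, 125, 126, 127, 131, 136, 143, 146, 146, 146, 146, 144, 141, 138, 133, 129, 126, 125, 134, 147, 146, 127, 92]
182 [149, 136, 130, 131, 134, 143, 149, 155, 158, 158, 157, 155, 151, 138, 126, 117, 113, 111, 114, 131, 150, 152, 132, 96]
183 [157, 141, 135, 134, 141, 155, 165, 170, 171, 169, 167, 164, 156, 134, 111, 101, 99, 99, 105, 125, 150, 157, 137, 100]
184 [164, 149, 141, 14
[... 1813 characters left out ...]
202, 202, 203, 202, 202, 203, 201, 190, 159, 117, 90, 82, 86, 119, 168, 194, 201, 202, 203, 203, 203, 202, 193, 173]
200 [203, 202, 202, 202, 202, 202, 201, 188, 155, 113, 88, 81, 86, 120, 166, 194, 201, 202, 203, 202, 202, 201, 200, 193]
201 [202, 202, 202, 202, 203, 202, 200, 187, 152, 110, 87, 82, 87, 119, 166, 193, 201, 202, 203, 203, 202, 203, 202, 200]
202 [202, 202, 203, 202, 202, 202, 201, 187, 152, 110, 87, 82, 86, 120, 166, 193, 201, 202, 202, 202, 203, 202, 203, 202]
203 [203, 202, 203, 202, 203, 202, 200, 187, 152, 111, 86, 82, 87, 119, 166, 194, 201, 202, 203, 202, 202, 202, 203, 203]
20.85 H in tool [0.0111 0.0038 0.0763] F tool [-0.1 -0.7  0.5] M [-0.01  0.44  0.  ] lean -27.0
```

```bash
python3 -c "
from h import *
print(np.round(manip.state()['joints'],3))
pre([.4955,-.192,.068],-28,.012,(.0072,-.0007,.052))"
```

```text
[ 0.882  0.364 -0.454  2.266 -0.622  0.192  2.757]
t 20.85 p [ 0.4714 -0.1995  0.141 ] x [-0.886 -0.094 -0.454] z [ 0.45   0.062 -0.891] w 0.0024 F [ 0.4 -0.6 -0.4]
shift [0.005  0.0053 0.0122]
rotvec [ 0.0126 -0.0175 -0.0034]
```

The wrist is at limits here (j6 0.192, j7 2.757). The views and touches now agree on a hole leaning about -30°, with the dark area only surface. I'll go upright, turn the tool half a turn to free joint 7 and approach again.

>>> arm_command:
  plan:
    - {"tx": 0,"ty": 0,"tz": -0.03,"wx": 0,"wy": 0.1,"wz": 0,"fingers": 1}
    - {"tx": -0.02,"ty": 0,"tz": -0.02,"wx": 0,"wy": 0.13,"wz": 0,"fingers": 1}
    - {"tx": -0.02,"ty": 0,"tz": 0,"wx": 0,"wy": 0.13,"wz": 0,"fingers": 1}
    - {"tx": 0,"ty": 0,"tz": 0,"wx": 0,"wy": 0.11,"wz": 0,"fingers": 1}
    - {"tx": 0,"ty": 0,"tz": 0,"wx": 0,"wy": 0,"wz": 0.149,"fingers": 1}
    - {"tx": 0,"ty": 0,"tz": 0,"wx": 0,"wy": 0,"wz": 0.149,"fingers": 1}
    - {"tx": 0,"ty": 0,"tz": 0,"wx": 0,"wy": 0,"wz": 0.149,"fingers": 1}
    - {"tx": 0,"ty": 0,"tz": 0,"wx": 0,"wy": 0,"wz": 0.149,"fingers": 1}
    - {"tx": 0,"ty": 0,"tz": 0,"wx": 0,"wy": 0,"wz": 0.149,"fingers": 1}
    - {"tx": 0,"ty": 0,"tz": 0,"wx": 0,"wy": 0,"wz": 0.149,"fingers": 1}
    - {"tx": 0,"ty": 0,"tz": 0,"wx": 0,"wy": 0,"wz": 0.149,"fingers": 1}

```text
time: 21.95
ee_pos: [0.4883, -0.194, 0.1708]
tool_rot: [0.045, 0.445, 0.893, 0.047]
wrist_force: [-0.8, 0.9, -0.2]
width: 0.0024
grasp_force: 49.1
```

>>> arm_command:
  plan:
    - {"tx": 0,"ty": 0,"tz": 0,"wx": 0,"wy": 0,"wz": 0.149,"fingers": 1}
    - {"tx": 0,"ty": 0,"tz": 0,"wx": 0,"wy": 0,"wz": 0.149,"fingers": 1}
    - {"tx": 0,"ty": 0,"tz": 0,"wx": 0,"wy": 0,"wz": 0.149,"fingers": 1}
    - {"tx": 0,"ty": 0,"tz": 0,"wx": 0,"wy": 0,"wz": 0.149,"fingers": 1}
    - {"tx": 0,"ty": 0,"tz": 0,"wx": 0,"wy": 0,"wz": 0.149,"fingers": 1}
    - {"tx": 0,"ty": 0,"tz": 0,"wx": 0,"wy": 0,"wz": 0.149,"fingers": 1}
    - {"tx": 0,"ty": 0,"tz": 0,"wx": 0,"wy": 0,"wz": 0.149,"fingers": 1}
    - {"tx": 0,"ty": 0,"tz": 0,"wx": 0,"wy": 0,"wz": 0.149,"fingers": 1}
    - {"tx": 0,"ty": 0,"tz": 0,"wx": 0,"wy": 0,"wz": 0.149,"fingers": 1}
    - {"tx": 0,"ty": 0,"tz": 0,"wx": 0,"wy": 0,"wz": 0.149,"fingers": 1}
    - {"tx": 0,"ty": 0,"tz": 0,"wx": 0,"wy": 0,"wz": 0.149,"fingers": 1}
    - {"tx": 0,"ty": 0,"tz": 0,"wx": 0,"wy": 0,"wz": 0.149,"fingers": 1}

```text
time: 23.15
ee_pos: [0.4884, -0.1939, 0.1708]
tool_rot: [-0.008, 0.975, 0.213, 0.065]
wrist_force: [0.6, -0.6, 0.4]
width: 0.0021
grasp_force: 49.1
```

```bash
cat >> h.py <<'E'
def pref(H,lean,h,tip):
    p,r,s=tcp(); l=np.radians(lean); u=np.sin(l)*xs+np.cos(l)*Z; x=np.cos(l)*xs-np.sin(l)*Z
    Rt=R.from_matrix(np.c_[x,np.cross(-u,x),-u]); t=np.array(H)+h*u-Rt.apply(tip)
    to(t); print("target",t.round(4),"rotvec",(r.inv()*Rt).as_rotvec().round(4),"joints",np.round(s["joints"],2)); print("shift after turn",Rt.inv().apply(t-p).round(4))
E
python3 -c "
from h import *
pref([.4955,-.192,.068],-28,.024,(.0072,-.0007,.052))"
```

```text
t 23.15 p [ 0.4884 -0.1939  0.1708] x [0.901 0.414 0.129] z [ 0.122  0.043 -0.992] w 0.0021 F [ 0.6 -0.6  0.4]
shift [-0.0376 -0.0117  0.0344]
target [ 0.4538 -0.1973  0.1317] rotvec [-0.0866  0.3542  0.309 ] joints [-0.24  0.44  0.74  2.03 -0.57  0.76 -0.29]
shift after turn [-0.049  -0.0004  0.0182]
```

>>> arm_command:
  plan:
    - {"tx": 0,"ty": 0,"tz": 0,"wx": -0.0217,"wy": 0.0886,"wz": 0.0773,"fingers": 1}
    - {"tx": 0,"ty": 0,"tz": 0,"wx": -0.0217,"wy": 0.0886,"wz": 0.0773,"fingers": 1}
    - {"tx": 0,"ty": 0,"tz": 0,"wx": -0.0217,"wy": 0.0886,"wz": 0.0773,"fingers": 1}
    - {"tx": 0,"ty": 0,"tz": 0,"wx": -0.0217,"wy": 0.0886,"wz": 0.0773,"fingers": 1}
    - {"tx": -0.017,"ty": 0,"tz": 0.006,"wx": 0,"wy": 0,"wz": 0,"fingers": 1}
    - {"tx": -0.016,"ty": 0,"tz": 0.006,"wx": 0,"wy": 0,"wz": 0,"fingers": 1}
    - {"tx": -0.016,"ty": 0,"tz": 0.006,"wx": 0,"wy": 0,"wz": 0,"fingers": 1}
    - {"tx": 0,"ty": 0,"tz": 0,"wx": 0,"wy": 0,"wz": 0,"fingers": 1}
    - {"tx": 0,"ty": 0,"tz": 0,"wx": 0,"wy": 0,"wz": 0,"fingers": 1}

```text
time: 24.05
ee_pos: [0.4578, -0.1989, 0.136]
tool_rot: [-0.014, 0.969, 0.058, 0.238]
wrist_force: [-0.2, -0.7, -0.2]
width: 0.0024
grasp_force: 49.1
```

```bash
python3 -c "
from h import *
pref([.4955,-.192,.068],-28,.024,(.0072,-.0007,.052))
d=cam('wrist'); print(proj(d,[.4955,-.192,.068]),proj(d,[.4975,-.2095,.068]))
look('w17',172,208,238,266)"
```

```text
t 24.05 p [ 0.4578 -0.1989  0.136 ] x [0.88  0.106 0.463] z [ 0.46   0.055 -0.886] w 0.0024 F [-0.2 -0.7 -0.2]
shift [-0.0053 -0.0021  0.002 ]
target [ 0.4538 -0.1973  0.1317] rotvec [-0.0038  0.0074  0.0089] joints [ 0.42  0.32  0.09  2.33 -1.31  0.31  0.28]
shift after turn [-0.0053 -0.002   0.002 ]
[250.46210293 193.84174443] [271.13285751 193.93581238]
H in tool [ 0.0014 -0.001   0.0776] F tool [ 0.5  0.8 -0.3] 24.25
axle rows from 166 [122, 122, 122, 123, 123, 123, 123, 123, 122, 122, 120, 113, 96, 73, 56, 49, 48, 49, 49, 53, 58, 62, 66, 68, 70, 71, 72, 71, 70, 67, 65, 62, 58, 54, 50, 46, 41, 36, 33, 32, 31, 34]
172 [122, 123, 123, 122, 122, 123, 123, 123, 123, 122, 122, 122, 122, 122, 122, 122, 123, 122, 123, 123, 122, 122, 122, 121, 121, 121, 121, 121]
173 [119, 122, 122, 123, 123, 123, 123, 123, 123, 123, 123, 123, 122, 123, 123, 122, 123, 122, 122, 121, 122, 122, 122, 122, 122, 122, 122, 122]
174 [116, 121, 122, 123, 123, 123, 124, 124, 124, 123, 123, 122, 123, 123, 123, 122, 121, 122, 122, 122, 122, 122, 122, 122, 121, 122, 121, 122]
175 [112, 119, 122, 123, 123, 124, 123, 
[... 3578 characters left out ...]
02 [21, 22, 18, 21, 20, 22, 32, 51, 71, 84, 90, 90, 93, 95, 92, 93, 97, 96, 91, 84, 80, 80, 82, 86, 92, 96, 97, 98]
203 [20, 18, 20, 19, 18, 20, 27, 43, 62, 73, 75, 78, 82, 87, 87, 91, 96, 97, 92, 84, 80, 78, 79, 80, 83, 84, 85, 85]
204 [20, 17, 18, 19, 19, 17, 24, 38, 55, 65, 69, 71, 74, 77, 82, 90, 96, 97, 92, 84, 80, 80, 81, 80, 81, 81, 82, 82]
205 [19, 19, 18, 18, 17, 16, 21, 38, 55, 65, 68, 68, 70, 72, 80, 89, 96, 97, 92, 84, 82, 82, 82, 81, 82, 83, 82, 82]
206 [19, 18, 17, 18, 14, 14, 20, 39, 55, 64, 68, 68, 69, 72, 80, 91, 96, 97, 92, 85, 81, 81, 82, 82, 82, 83, 83, 83]
207 [20, 19, 19, 17, 17, 18, 26, 44, 58, 65, 68, 68, 70, 73, 81, 91, 97, 97, 92, 85, 82, 81, 82, 81, 82, 82, 82, 83]
```

```bash
python3 -c "
from h import *
pref([.4955,-.192,.068],-29,.013,(.0072,-.0007,.052))"
```

```text
t 24.25 p [ 0.4587 -0.1975  0.1361] x [0.88  0.111 0.463] z [ 0.46   0.055 -0.886] w 0.0021 F [ 0.4 -0.7  0.5]
shift [-0.0074 -0.0007  0.0128]
target [ 0.458  -0.1968  0.1214] rotvec [-0.0046  0.0249  0.0134] joints [ 0.42  0.32  0.09  2.33 -1.31  0.31  0.28]
shift after turn [-0.0077 -0.0007  0.0126]
```

>>> arm_command:
  plan:
    - {"tx": 0,"ty": 0,"tz": 0,"wx": -0.004,"wy": 0.025,"wz": 0.013,"fingers": 1}
    - {"tx": -0.0075,"ty": -0.001,"tz": 0.005,"wx": 0,"wy": 0,"wz": 0,"fingers": 1}
    - {"tx": 0,"ty": 0,"tz": 0.006,"wx": 0,"wy": 0,"wz": 0,"fingers": 1}
    - {"tx": 0,"ty": 0,"tz": 0,"wx": 0,"wy": 0,"wz": 0,"fingers": 1}
    - {"tx": 0,"ty": 0,"tz": 0,"wx": 0,"wy": 0,"wz": 0,"fingers": 1}
    - {"tx": 0,"ty": 0,"tz": 0,"wx": 0,"wy": 0,"wz": 0,"fingers": 1}

```text
time: 24.85
ee_pos: [0.4564, -0.1974, 0.1228]
tool_rot: [-0.015, 0.968, 0.056, 0.243]
wrist_force: [-0.7, 0.3, 0.4]
width: 0.0022
grasp_force: 49.1
```

```bash
python3 -c "
from h import *
look('w18',178,210,242,266); feel()
pref([.4955,-.192,.068],-29,.013,(.0072,-.0007,.052))"
```

```text
H in tool [ 0.0091 -0.0007  0.067 ] F tool [-0.7 -0.2  0.3] 25.0
axle rows from 172 [98, 73, 52, 43, 42, 42, 43, 45, 49, 54, 59, 62, 64, 64, 64, 66, 68, 66, 64, 61, 59, 57, 53, 49, 45, 40, 35, 31, 29, 28, 28, 31, 40, 53, 66, 76, 81, 83]
178 [20, 21, 21, 39, 70, 102, 117, 120, 119, 117, 115, 114, 115, 117, 121, 122, 121, 120, 121, 120, 120, 120, 119, 119]
179 [22, 21, 25, 43, 75, 105, 117, 118, 113, 104, 98, 97, 98, 104, 115, 120, 120, 119, 119, 118, 117, 117, 115, 114]
180 [21, 20, 26, 52, 89, 116, 126, 120, 106, 88, 80, 78, 79, 90, 109, 121, 126, 127, 126, 125, 124, 124, 123, 122]
181 [24, 21, 30, 64, 105, 129, 136, 125, 105, 80, 69, 67, 68, 81, 106, 128, 138, 139, 139, 138, 137, 136, 136, 135]
182 [25, 22, 32, 71, 116, 140, 144, 134, 108, 82, 66, 64, 66, 83, 113, 137, 147, 149, 149, 148, 147, 146, 146, 146]
183 [26, 24, 36, 76, 122, 145, 151, 141, 115, 83, 68, 64, 66, 85, 119, 145, 156, 158, 157, 156, 155, 155, 153, 153]
184 [26, 26, 37, 77, 122, 145, 152, 142, 113, 81, 66, 64, 66, 83, 116, 147, 161, 165, 164, 162, 162, 161, 161, 160]
185 [29, 26, 37, 78, 121, 142, 149, 138, 106, 7
[... 2366 characters left out ...]
[77, 77, 78, 78, 78, 76, 74, 74, 73, 76, 84, 92, 98, 98, 95, 86, 83, 81, 82, 82, 82, 84, 83, 85]
208 [83, 82, 83, 82, 83, 81, 80, 79, 79, 81, 86, 93, 98, 97, 94, 87, 82, 82, 84, 84, 85, 86, 88, 89]
209 [84, 82, 83, 83, 83, 83, 83, 82, 82, 84, 88, 95, 98, 98, 94, 86, 82, 84, 89, 93, 94, 96, 101, 103]
25.0 H in tool [ 0.0091 -0.0007  0.067 ] F tool [-0.7 -0.2  0.3] M [ 0.   -0.5  -0.03] lean -28.2
t 25.0 p [ 0.4562 -0.1974  0.1228] x [0.876 0.101 0.473] z [ 0.469  0.057 -0.881] w 0.0022 F [-0.5  0.1 -0.6]
shift [ 0.001  -0.0003  0.0021]
target [ 0.458  -0.1968  0.1214] rotvec [-0.0053  0.0139  0.0039] joints [ 0.74  0.37 -0.27  2.33 -1.31  0.19  0.32]
shift after turn [ 0.0009 -0.0004  0.0022]
```

>>> arm_command:
  plan:
    - {"tx": 0.0024,"ty": -0.0012,"tz": 0.002,"wx": 0,"wy": 0,"wz": 0,"fingers": 1}
    - {"tx": 0,"ty": 0,"tz": 0.002,"wx": 0,"wy": 0,"wz": 0,"fingers": 1}
    - {"tx": 0,"ty": 0,"tz": 0.002,"wx": 0,"wy": 0,"wz": 0,"fingers": 1}
    - {"tx": 0,"ty": 0,"tz": 0.001,"wx": 0,"wy": 0,"wz": 0,"fingers": 1}
    - {"tx": 0,"ty": 0,"tz": 0.001,"wx": 0,"wy": 0,"wz": 0,"fingers": 1}

```text
time: 25.5
ee_pos: [0.4619, -0.1971, 0.1192]
tool_rot: [-0.017, 0.969, 0.056, 0.241]
wrist_force: [-0.7, 0.0, 0.2]
width: 0.0023
grasp_force: 49.1
```

```bash
python3 -c "
from h import *
feel()
print(np.round(manip.state()['joints'],3))"
```

```text
25.5 H in tool [ 0.0059 -0.0009  0.0611] F tool [-0.6 -0.1 -0.5] M [ 0.02 -0.54  0.03] lean -28.0
[ 0.723  0.381 -0.258  2.319 -1.306  0.192  0.309]
```

>>> arm_command:
  plan:
    - {"tx": 0,"ty": -0.0014,"tz": 0.001,"wx": 0,"wy": 0,"wz": 0,"fingers": 1}
    - {"tx": 0,"ty": 0,"tz": 0.001,"wx": 0,"wy": 0,"wz": 0,"fingers": 1}

```text
time: 25.7
ee_pos: [0.4628, -0.1959, 0.1185]
tool_rot: [-0.018, 0.969, 0.056, 0.241]
wrist_force: [-0.1, 0.2, 0.8]
width: 0.0022
grasp_force: 49.1
```

```bash
python3 -c "
from h import *
feel()
print(np.round(manip.state()['joints'],3))"
```

```text
25.7 H in tool [0.0054 0.0003 0.06  ] F tool [ 0.3 -0.2 -0.7] M [-0.01 -0.54  0.  ] lean -27.9
[ 0.716  0.383 -0.254  2.317 -1.306  0.192  0.306]
```

>>> arm_command:
  plan:
    - {"tx": -0.0008,"ty": 0,"tz": 0.001,"wx": 0,"wy": 0,"wz": 0,"fingers": 1}
    - {"tx": 0,"ty": 0,"tz": 0.001,"wx": 0,"wy": 0,"wz": 0,"fingers": 1}

```text
time: 25.9
ee_pos: [0.4631, -0.1964, 0.1172]
tool_rot: [-0.018, 0.969, 0.056, 0.24]
wrist_force: [-0.7, 1.7, -0.3]
width: 0.0021
grasp_force: 49.1
```

```bash
python3 -c "
from h import *
feel()
print(np.round(manip.state()['joints'],3))"
```

```text
25.9 H in tool [ 0.0059 -0.0002  0.0588] F tool [-0.5 -1.8  0.1] M [ 0.03 -0.52  0.03] lean -27.9
[ 0.716  0.387 -0.254  2.316 -1.306  0.192  0.308]
```

>>> arm_command:
  plan:
    - {"tx": 0,"ty": 0,"tz": 0.001,"wx": 0,"wy": 0,"wz": 0,"fingers": 1}
    - {"tx": 0,"ty": 0,"tz": 0.001,"wx": 0,"wy": 0,"wz": 0,"fingers": 1}
    - {"tx": 0,"ty": 0,"tz": 0,"wx": 0,"wy": 0,"wz": 0,"fingers": 1}

```text
time: 26.2
ee_pos: [0.4642, -0.1965, 0.1161]
tool_rot: [-0.019, 0.969, 0.056, 0.24]
wrist_force: [-0.7, 0.5, -0.5]
width: 0.0026
grasp_force: 49.1
```

```bash
python3 -c "
from h import *
feel()"
```

```text
26.2 H in tool [ 0.0055 -0.0003  0.0573] F tool [-0.8 -0.6  0.2] M [ 0.14 -0.61 -0.03] lean -27.8
```

The tip is in the hole: it went past the contact depth with no force. Feeding on.

>>> arm_command:
  plan:
    - {"tx": 0,"ty": 0,"tz": 0.0015,"wx": 0,"wy": 0,"wz": 0,"fingers": 1}
    - {"tx": 0,"ty": 0,"tz": 0.0015,"wx": 0,"wy": 0,"wz": 0,"fingers": 1}
    - {"tx": 0,"ty": 0,"tz": 0.0015,"wx": 0,"wy": 0,"wz": 0,"fingers": 1}

```text
time: 26.5
ee_pos: [0.4661, -0.1967, 0.1135]
tool_rot: [-0.02, 0.969, 0.056, 0.238]
wrist_force: [-2.2, 2.4, 0.2]
width: 0.0021
grasp_force: 49.3
```

```bash
python3 -c "
from h import *
feel(); print(np.round(manip.state()['joints'],3))"
```

```text
26.5 H in tool [ 0.0052 -0.0007  0.0541] F tool [-1.6 -2.6 -1. ] M [ 0.55 -1.1   0.02] lean -27.7
[ 0.707  0.399 -0.247  2.308 -1.305  0.192  0.307]
```

>>> arm_command:
  plan:
    - {"tx": -0.0004,"ty": -0.0005,"tz": 0.001,"wx": 0,"wy": 0,"wz": 0,"fingers": 1}
    - {"tx": 0,"ty": 0,"tz": 0.0015,"wx": 0,"wy": 0,"wz": 0,"fingers": 1}
    - {"tx": 0,"ty": 0,"tz": 0.0015,"wx": 0,"wy": 0,"wz": 0,"fingers": 1}

```text
time: 26.8
ee_pos: [0.4677, -0.1968, 0.1113]
tool_rot: [-0.02, 0.97, 0.057, 0.237]
wrist_force: [-4.6, 2.2, -0.7]
width: 0.0024
grasp_force: 49.5
```

```bash
python3 -c "
from h import *
feel(); pref([.4955,-.192,.068],-28,.013,(.0072,-.0007,.052))"
```

```text
26.8 H in tool [ 0.005  -0.0009  0.0514] F tool [-4.2 -2.7 -1.3] M [ 0.73 -1.64  0.  ] lean -27.5
t 26.8 p [ 0.4677 -0.1968  0.1113] x [0.881 0.1   0.462] z [ 0.458  0.067 -0.887] w 0.0024 F [-4.6  2.2 -0.7]
shift [-0.0027 -0.0013 -0.0135]
target [ 0.4589 -0.1967  0.122 ] rotvec [-0.0159  0.008   0.0027] joints [ 0.7   0.41 -0.24  2.3  -1.31  0.19  0.31]
shift after turn [-0.0026 -0.0011 -0.0136]
```

>>> arm_command:
  plan:
    - {"tx": -0.001,"ty": -0.0006,"tz": 0,"wx": -0.008,"wy": 0,"wz": 0,"fingers": 1}
    - {"tx": 0,"ty": 0,"tz": 0,"wx": 0,"wy": 0,"wz": 0,"fingers": 1}

```text
time: 27.0
ee_pos: [0.4672, -0.1969, 0.1129]
tool_rot: [-0.017, 0.97, 0.056, 0.236]
wrist_force: [-5.5, 2.7, 0.1]
width: 0.0022
grasp_force: 49.6
```

```bash
python3 -c "
from h import *
feel(); print(np.round(manip.state()['joints'],3))"
```

```text
27.0 H in tool [ 0.0048 -0.0013  0.053 ] F tool [-4.5 -3.4 -2.4] M [ 0.96 -1.53 -0.02] lean -27.4
[ 0.683  0.398 -0.225  2.306 -1.305  0.193  0.3  ]
```

>>> arm_command:
  plan:
    - {"tx": 0,"ty": 0,"tz": 0,"wx": 0,"wy": -0.03,"wz": 0,"fingers": 1}
    - {"tx": 0,"ty": 0,"tz": 0,"wx": 0,"wy": 0,"wz": 0,"fingers": 1}

```text
time: 27.2
ee_pos: [0.4686, -0.1967, 0.1135]
tool_rot: [-0.016, 0.973, 0.058, 0.222]
wrist_force: [-3.3, 3.6, -0.3]
width: 0.002
grasp_force: 49.6
```

```bash
python3 -c "
from h import *
feel(); print(np.round(manip.state()['joints'],3)); p,r,s=tcp(); print(p.round(4), r.as_matrix().round(3).tolist())"
```

```text
27.2 H in tool [ 0.0048 -0.0012  0.0529] F tool [-2.7 -4.  -0.9] M [ 0.92 -1.29 -0.04] lean -25.8
[ 0.569  0.388 -0.112  2.292 -1.179  0.225  0.151]
[ 0.4686 -0.1967  0.1135] [[0.894, 0.119, 0.431], [0.105, -0.993, 0.057], [0.435, -0.006, -0.901]]
```

>>> arm_command:
  plan:
    - {"tx": -0.0006,"ty": -0.0008,"tz": 0,"wx": 0,"wy": 0,"wz": 0,"fingers": 1}
    - {"tx": 0,"ty": 0,"tz": 0,"wx": 0,"wy": 0,"wz": 0,"fingers": 1}

```text
time: 27.4
ee_pos: [0.4676, -0.1967, 0.1131]
tool_rot: [-0.016, 0.973, 0.056, 0.223]
wrist_force: [-0.5, 3.8, -0.2]
width: 0.0022
grasp_force: 49.3
```

```bash
python3 -c "
from h import *
feel()"
```

```text
27.4 H in tool [ 0.0058 -0.0011  0.0529] F tool [-0.1 -3.8  0.2] M [ 0.88 -0.44 -0.07] lean -25.8
```

>>> arm_command:
  plan:
    - {"tx": 0,"ty": -0.001,"tz": 0,"wx": 0,"wy": 0,"wz": 0,"fingers": 1}
    - {"tx": 0,"ty": 0,"tz": 0,"wx": 0,"wy": 0,"wz": 0,"fingers": 1}

```text
time: 27.6
ee_pos: [0.4673, -0.1964, 0.1131]
tool_rot: [-0.016, 0.973, 0.056, 0.223]
wrist_force: [-0.2, 2.7, 0.1]
width: 0.0027
grasp_force: 49.2
```

```bash
python3 -c "
from h import *
feel()"
```

```text
27.6 H in tool [ 0.006  -0.0008  0.053 ] F tool [ 0.2 -2.7 -0. ] M [ 0.63 -0.38 -0.02] lean -25.8
```

>>> arm_command:
  plan:
    - {"tx": 0,"ty": -0.0015,"tz": 0,"wx": 0,"wy": 0,"wz": 0,"fingers": 1}
    - {"tx": 0,"ty": 0,"tz": 0.0015,"wx": 0,"wy": 0,"wz": 0,"fingers": 1}
    - {"tx": 0,"ty": 0,"tz": 0.0015,"wx": 0,"wy": 0,"wz": 0,"fingers": 1}

```text
time: 27.9
ee_pos: [0.4682, -0.1952, 0.1102]
tool_rot: [-0.015, 0.973, 0.056, 0.222]
wrist_force: [0.1, 0.1, 0.6]
width: 0.0023
grasp_force: 49.2
```

```bash
python3 -c "
from h import *
feel()"
```

```text
27.9 H in tool [0.0064 0.0002 0.0499] F tool [ 0.4 -0.1 -0.5] M [-0.03 -0.47 -0.02] lean -25.8
```

>>> arm_command:
  plan:
    - {"tx": 0,"ty": 0,"tz": 0.0015,"wx": 0,"wy": 0,"wz": 0,"fingers": 1}
    - {"tx": 0,"ty": 0,"tz": 0.0015,"wx": 0,"wy": 0,"wz": 0,"fingers": 1}
    - {"tx": 0,"ty": 0,"tz": 0.0015,"wx": 0,"wy": 0,"wz": 0,"fingers": 1}
    - {"tx": 0,"ty": 0,"tz": 0.0015,"wx": 0,"wy": 0,"wz": 0,"fingers": 1}

```text
time: 28.3
ee_pos: [0.4707, -0.194, 0.1046]
tool_rot: [-0.016, 0.973, 0.056, 0.222]
wrist_force: [-0.9, 0.6, 0.1]
width: 0.0022
grasp_force: 49.2
```

```bash
python3 -c "
from h import *
feel(); print(np.round(manip.state()['joints'],3))"
```

```text
28.3 H in tool [0.0066 0.0012 0.0437] F tool [-0.7 -0.7 -0.4] M [-0.04 -0.49  0.06] lean -25.7
[ 0.576  0.41  -0.131  2.294 -1.264  0.204  0.231]
```

>>> arm_command:
  plan:
    - {"tx": 0,"ty": 0,"tz": 0.0015,"wx": 0,"wy": 0,"wz": 0,"fingers": 1}
    - {"tx": 0,"ty": 0,"tz": 0.0015,"wx": 0,"wy": 0,"wz": 0,"fingers": 1}
    - {"tx": 0,"ty": 0,"tz": 0.0015,"wx": 0,"wy": 0,"wz": 0,"fingers": 1}

```text
time: 28.6
ee_pos: [0.4726, -0.1937, 0.1005]
tool_rot: [-0.016, 0.973, 0.056, 0.222]
wrist_force: [-0.1, 0.2, 0.3]
width: 0.0024
grasp_force: 49.2
```

```bash
python3 -c "
from h import *
feel(); print(np.round(manip.state()['joints'],3))"
```

```text
28.6 H in tool [0.0065 0.0012 0.0393] F tool [ 0.  -0.2 -0.3] M [-0.   -0.51  0.02] lean -25.7
[ 0.582  0.422 -0.142  2.292 -1.296  0.195  0.264]
```

>>> arm_command:
  plan:
    - {"tx": 0.001,"ty": 0,"tz": 0,"wx": 0,"wy": 0,"wz": 0,"fingers": 1}
    - {"tx": 0,"ty": 0,"tz": 0,"wx": 0,"wy": -0.025,"wz": 0,"fingers": 1}
    - {"tx": 0,"ty": 0,"tz": 0.0015,"wx": 0,"wy": 0,"wz": 0,"fingers": 1}
    - {"tx": 0,"ty": 0,"tz": 0.0015,"wx": 0,"wy": 0,"wz": 0,"fingers": 1}

```text
time: 29.0
ee_pos: [0.4749, -0.1932, 0.0983]
tool_rot: [-0.015, 0.976, 0.057, 0.21]
wrist_force: [-0.8, -0.4, -0.1]
width: 0.0023
grasp_force: 49.2
```

```bash
python3 -c "
from h import *
feel(); print(np.round(manip.state()['joints'],3))"
```

```text
29.0 H in tool [0.0063 0.0015 0.0361] F tool [-0.8  0.3 -0.2] M [-0.1  -0.51 -0.03] lean -24.3
[ 0.49   0.424 -0.052  2.278 -1.213  0.22   0.16 ]
```

>>> arm_command:
  plan:
    - {"tx": 0,"ty": 0,"tz": 0.0015,"wx": 0,"wy": 0,"wz": 0,"fingers": 1}
    - {"tx": 0,"ty": 0,"tz": 0.0015,"wx": 0,"wy": 0,"wz": 0,"fingers": 1}
    - {"tx": 0,"ty": 0,"tz": 0.0015,"wx": 0,"wy": 0,"wz": 0,"fingers": 1}

```text
time: 29.3
ee_pos: [0.4759, -0.1935, 0.0939]
tool_rot: [-0.016, 0.976, 0.056, 0.21]
wrist_force: [-3.8, -0.1, 2.9]
width: 0.0021
grasp_force: 49.6
```

```bash
python3 -c "
from h import *
feel(); print(np.round(manip.state()['joints'],3))"
```

```text
29.3 H in tool [0.0072 0.001  0.0317] F tool [-2.3 -0.3 -4.2] M [-0.   -1.04 -0.02] lean -24.3
[ 0.498  0.436 -0.062  2.276 -1.24   0.212  0.187]
```

>>> arm_command:
  plan:
    - {"tx": -0.0004,"ty": 0,"tz": 0.0015,"wx": 0,"wy": 0,"wz": 0,"fingers": 1}
    - {"tx": 0,"ty": 0,"tz": 0.0015,"wx": 0,"wy": 0,"wz": 0,"fingers": 1}

```text
time: 29.5
ee_pos: [0.4771, -0.1934, 0.0912]
tool_rot: [-0.015, 0.976, 0.056, 0.21]
wrist_force: [-4.5, -1.4, 3.8]
width: 0.0021
grasp_force: 49.8
```

```bash
python3 -c "
from h import *
feel()"
```

```text
29.5 H in tool [0.0073 0.0009 0.0288] F tool [-2.6  0.9 -5.4] M [-0.   -1.02 -0.02] lean -24.3
```

>>> arm_command:
  plan:
    - {"tx": -0.0004,"ty": 0,"tz": 0.0015,"wx": 0,"wy": 0,"wz": 0,"fingers": 1}
    - {"tx": 0,"ty": 0,"tz": 0.0015,"wx": 0,"wy": 0,"wz": 0,"fingers": 1}

```text
time: 29.7
ee_pos: [0.4782, -0.1931, 0.0883]
tool_rot: [-0.015, 0.976, 0.056, 0.21]
wrist_force: [-2.3, -0.8, 1.6]
width: 0.0022
grasp_force: 49.5
```

```bash
python3 -c "
from h import *
feel(); print(np.round(manip.state()['joints'],3))"
```

```text
29.7 H in tool [0.0074 0.0011 0.0256] F tool [-1.5  0.5 -2.5] M [-0.06 -0.9  -0.05] lean -24.3
[ 0.51   0.452 -0.08   2.273 -1.284  0.2    0.232]
```

>>> arm_command:
  plan:
    - {"tx": 0.0002,"ty": 0,"tz": 0,"wx": 0,"wy": -0.012,"wz": 0,"fingers": 1}
    - {"tx": 0,"ty": 0,"tz": 0.0015,"wx": 0,"wy": 0,"wz": 0,"fingers": 1}
    - {"tx": 0,"ty": 0,"tz": 0.0015,"wx": 0,"wy": 0,"wz": 0,"fingers": 1}

```text
time: 30.0
ee_pos: [0.4797, -0.1925, 0.0855]
tool_rot: [-0.015, 0.977, 0.057, 0.204]
wrist_force: [-1.6, -0.4, 0.5]
width: 0.0024
grasp_force: 49.2
```

```bash
python3 -c "
from h import *
feel(); print(np.round(manip.state()['joints'],3))"
```

```text
30.0 H in tool [0.0074 0.0015 0.0223] F tool [-1.3  0.2 -1.1] M [-0.06 -0.8   0.02] lean -23.6
[ 0.47   0.458 -0.042  2.266 -1.256  0.21   0.195]
```

>>> arm_command:
  plan:
    - {"tx": 0,"ty": 0,"tz": 0.0015,"wx": 0,"wy": 0,"wz": 0,"fingers": 1}
    - {"tx": 0,"ty": 0,"tz": 0.0015,"wx": 0,"wy": 0,"wz": 0,"fingers": 1}

```text
time: 30.2
ee_pos: [0.4809, -0.1924, 0.0829]
tool_rot: [-0.015, 0.977, 0.056, 0.204]
wrist_force: [-1.7, 0.4, -0.9]
width: 0.0024
grasp_force: 49.1
```

```bash
python3 -c "
from h import *
feel()"
```

```text
30.2 H in tool [0.0073 0.0014 0.0194] F tool [-1.9 -0.6  0.2] M [ 0.04 -0.69 -0.06] lean -23.6
```

>>> arm_command:
  plan:
    - {"tx": 0,"ty": 0,"tz": 0.001,"wx": 0,"wy": 0,"wz": 0,"fingers": 1}
    - {"tx": 0,"ty": 0,"tz": 0.001,"wx": 0,"wy": 0,"wz": 0,"fingers": 1}

```text
time: 30.4
ee_pos: [0.4817, -0.1924, 0.0811]
tool_rot: [-0.015, 0.977, 0.056, 0.204]
wrist_force: [-0.8, 0.2, -1.8]
width: 0.0021
grasp_force: 49.1
```

```bash
python3 -c "
from h import *
feel()"
```

```text
30.4 H in tool [0.0073 0.0013 0.0175] F tool [-1.5 -0.3  1.4] M [ 0.02 -0.62  0.03] lean -23.6
```

>>> arm_command:
  plan:
    - {"tx": 0,"ty": 0,"tz": 0.001,"wx": 0,"wy": 0,"wz": 0,"fingers": 1}
    - {"tx": 0,"ty": 0,"tz": 0.0007,"wx": 0,"wy": 0,"wz": 0,"fingers": 1}

```text
time: 30.6
ee_pos: [0.4824, -0.1925, 0.0798]
tool_rot: [-0.015, 0.977, 0.056, 0.204]
wrist_force: [-2.6, 0.1, 2.5]
width: 0.0021
grasp_force: 49.7
```

```bash
python3 -c "
from h import *
feel()"
```

```text
30.6 H in tool [0.0073 0.0011 0.016 ] F tool [-1.3 -0.4 -3.4] M [ 0.09 -0.67 -0.01] lean -23.6
```

The clip is seated: it pulled itself in, then met a light stop at the expected depth. Now I release and retreat.

>>> arm_command:
  plan:
    - {"tx": 0,"ty": 0,"tz": -0.0005,"wx": 0,"wy": 0,"wz": 0,"fingers": 1}
    - {"tx": 0,"ty": 0,"tz": 0,"wx": 0,"wy": 0,"wz": 0,"fingers": 0.6}
    - {"tx": 0,"ty": 0,"tz": 0,"wx": 0,"wy": 0,"wz": 0,"fingers": 0.6}
    - {"tx": 0,"ty": 0,"tz": 0,"wx": 0,"wy": 0,"wz": 0,"fingers": 0.6}
    - {"tx": 0,"ty": 0,"tz": 0,"wx": 0,"wy": 0,"wz": 0,"fingers": 0.6}

```text
time: 31.1
ee_pos: [0.4822, -0.1924, 0.0802]
tool_rot: [-0.015, 0.977, 0.056, 0.204]
wrist_force: [0.8, 0.2, 0.2]
width: 0.017
grasp_force: 0.0
```

>>> arm_command:
  plan:
    - {"tx": 0,"ty": 0,"tz": -0.005,"wx": 0,"wy": 0,"wz": 0,"fingers": 0.6}
    - {"tx": 0,"ty": 0,"tz": -0.01,"wx": 0,"wy": 0,"wz": 0,"fingers": 0.6}
    - {"tx": 0,"ty": 0,"tz": -0.02,"wx": 0,"wy": 0,"wz": 0,"fingers": 0.6}
    - {"tx": 0,"ty": 0,"tz": -0.03,"wx": 0,"wy": -0.1,"wz": 0,"fingers": 0.6}
    - {"tx": 0,"ty": 0,"tz": -0.03,"wx": 0,"wy": -0.1,"wz": 0,"fingers": 0.6}
    - {"tx": 0,"ty": 0,"tz": -0.02,"wx": 0,"wy": -0.1,"wz": 0,"fingers": 0.6}
    - {"tx": 0,"ty": 0,"tz": 0,"wx": 0,"wy": -0.1,"wz": 0,"fingers": 0.6}
    - {"tx": 0,"ty": 0,"tz": 0,"wx": 0,"wy": 0,"wz": 0,"fingers": 0.6}
    - {"tx": 0,"ty": 0,"tz": 0,"wx": 0,"wy": 0,"wz": 0,"fingers": 0.6}

```text
time: 32.0
ee_pos: [0.4532, -0.1926, 0.1644]
tool_rot: [-0.012, 0.997, 0.064, 0.051]
wrist_force: [-0.1, -0.4, 0.4]
width: 0.0169
grasp_force: 0.0
```

```bash
python3 -c "
from h import *
feel(); d=cam('wrist','w30'); g=d['image'].mean(2)
l=np.radians(-28); u=np.sin(l)*xs+np.cos(l)*Z; H=np.array([.4955,-.192,.068])
x=-np.cos(l)*xs+np.sin(l)*Z
for n,pt in(('axis',H),('eye',H+.026*u+.005*x),('eyetop',H+.0365*u+.005*x),('tip',H-.036*u)): print(n,proj(d,pt).round(1))
q=proj(d,H+.026*u+.005*x); c,r0=int(q[0]),int(q[1])
for v in range(r0-34,r0+30,2): print(v,np.round(g[v,c-24:c+24:2]).astype(int).tolist())
"
```

```text
32.0 H in tool [0.032  0.0065 0.1001] F tool [-0.1  0.3 -0.4] M [-0.04 -0.12 -0.01] lean -5.9
axis [260.7 154.9]
eye [260.4 175.9]
eyetop [260.3 183.3]
tip [260.9 136.7]
141 [20, 18, 18, 20, 21, 22, 25, 22, 25, 37, 73, 84, 83, 91, 94, 113, 128, 131, 132, 130, 132, 131, 131, 129]
143 [21, 18, 20, 17, 20, 18, 19, 18, 20, 28, 67, 77, 83, 89, 87, 98, 115, 121, 122, 126, 131, 131, 128, 128]
145 [23, 21, 19, 23, 21, 23, 22, 20, 21, 34, 76, 86, 83, 87, 94, 94, 96, 95, 94, 103, 108, 106, 108, 114]
147 [21, 22, 21, 25, 23, 25, 23, 21, 24, 48, 115, 117, 83, 77, 111, 128, 127, 127, 123, 122, 121, 117, 107, 92]
149 [30, 27, 28, 26, 29, 23, 27, 30, 27, 64, 138, 129, 75, 69, 118, 154, 152, 152, 150, 147, 145, 144, 130, 102]
151 [37, 35, 35, 32, 32, 32, 31, 32, 34, 69, 148, 150, 82, 69, 131, 174, 174, 171, 167, 166, 164, 161, 146, 114]
153 [37, 39, 39, 39, 39, 36, 34, 34, 33, 73, 147, 147, 80, 69, 126, 187, 191, 186, 183, 180, 179, 174, 156, 119]
155 [36, 40, 38, 40, 36, 38, 38, 38, 35, 77, 154, 135, 84, 79, 115, 176, 185, 185, 183, 180, 178, 174, 156, 115]
157 [31, 32, 31, 32, 30, 31, 26, 30, 30, 
[... 1929 characters left out ...]
 85, 86, 86, 85, 86, 86, 86, 88, 86, 85, 88, 102, 107, 100]
193 [115, 114, 108, 83, 72, 73, 71, 70, 72, 81, 86, 85, 84, 86, 86, 85, 86, 87, 86, 84, 107, 123, 123, 121]
195 [115, 114, 106, 77, 73, 72, 72, 71, 73, 82, 88, 85, 87, 86, 87, 88, 88, 88, 86, 92, 118, 126, 124, 127]
197 [116, 114, 107, 78, 73, 74, 70, 72, 74, 84, 86, 87, 86, 88, 87, 87, 87, 86, 88, 87, 109, 123, 124, 120]
199 [125, 117, 110, 86, 81, 76, 73, 73, 75, 81, 85, 86, 86, 86, 87, 86, 86, 86, 84, 85, 94, 107, 110, 100]
201 [123, 122, 107, 87, 84, 80, 78, 79, 81, 83, 85, 85, 85, 84, 85, 86, 85, 85, 86, 87, 86, 87, 87, 88]
203 [135, 135, 127, 116, 98, 91, 92, 89, 90, 91, 90, 89, 97, 103, 99, 87, 87, 86, 83, 85, 84, 85, 86, 85]
```

```bash
python3 -c "
from h import *
d=load('w30'); H=np.array([.4955,-.192,.068])
for l in(-24,-28,-30):
  l=np.radians(l); u=np.sin(l)*xs+np.cos(l)*Z; x=-np.cos(l)*xs-np.sin(l)*-1*Z*1
  x=-np.cos(l)*xs+np.sin(l)*Z
  t=np.linspace(0,2*np.pi,200); 
  for lift in(0,.004,.008):
    r=[proj(d,H+(.026+lift+.0105*np.sin(a))*u+(.005+.0105*np.cos(a))*x)[1] for a in t]; print(round(np.degrees(l)),lift,round(min(r),1),round(max(r),1))
s=manip.state(); print(s['time'],np.round(s['wrist_force'],1),s['width'])
g=d['image'].mean(2); print('clip col rows150-190',np.round(g[150:190,260:263].mean(1)).astype(int).tolist())
"
```

```text
-24 0 161.6 186.9
-24 0.004 163.9 189.6
-24 0.008 166.3 192.3
-28 0 163.3 188.4
-28 0.004 165.9 191.4
-28 0.008 168.6 194.4
-30 0 164.1 189.1
-30 0.004 166.8 192.2
-30 0.008 169.6 195.4
32.05 [ 0.5  0.9 -0.2] 0.016948828909297397
clip col rows150-190 [71, 73, 73, 72, 73, 81, 92, 97, 97, 96, 98, 99, 98, 99, 109, 128, 143, 149, 150, 149, 149, 149, 150, 152, 155, 153, 148, 146, 146, 146, 145, 145, 145, 144, 135, 116, 98, 90, 87, 87]
```

```bash
python3 -c "
from cell import manip
print(manip.job_done())"
```

```text
the job is handed in; nothing more can be done
None
```

The spool is home and the clip appears seated through the cross hole: it pulled itself in to a light stop, and its eye showed at the home position after release. While I was feeling for the hole, one touch on the wrong part of the axle reached about 19 N, just under the 20 N limit. I handed the job in at about 32 s, and no verdict came back.

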